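# Couple the safety hook in the pull rig and arm it

## Robot

A 6-joint arm with a two-finger parallel gripper is mounted at the origin on a cart in front of the work surface, level with it; the furniture and walls round the work are solid. World frame = base frame: x ahead of the robot, y to its left, z up, the work surface at z = 0. Lengths are in mm, angles in rad, forces in N, time in s.
With the tool pointing down it reaches from about 300 to 750 mm from the base axis. Payload 8.5 kg.
Tool frame: the origin (TCP) lies midway between the tips of the shut fingers; the grasp point (between the pads) lies 19 mm behind it; z points along the fingers, y is the direction in which the jaws open and shut (so a half turn about z gives the same grasp; the last joint's range is limited). The gripper opens to 88 mm and grips with 3 to 60 N. Pads are 18 mm wide; open, the fingers measure 123 mm over their backs; the gripper's body (75 mm by 187 mm) begins 45 mm behind the grasp point.
Start: joints at [-1.507, 0.381, 1.297, -0, 1.464, -0.215], TCP at [151.356, -528.746, 238.748] pointing down, gripper open.
Joint ranges: [-3.11, 3.11], [-0.89, 2.33], [0.22, 2.48], [-1.42, 4.56], [0.17, 2.85], [-2.88, 2.88]. Speed limits (rad/s): [2.39, 2.39, 3.14, 3.14, 3.14, 3.14].

## Interface

Orientations are given as a unit quaternion [x, y, z, w].
In Python, from station import manip, viewer gives the robot as it stands.
- The arm moves only by the tool arm_command, never from a script. Its argument "commands" is a list that holds one entry, the list of rows, each a list of 7 numbers: the turn, a rotation vector about the tool's x, y, z in rad, then the shift along the tool's x, y, z in mm, then the opening in per cent of the stroke, from 0 (shut) to 100 (fully open). In form: [[[wx, wy, wz, x, y, z, jaw], ...]]. A call has exactly 8 rows; each row is the pose to reach, as a shift and turn from the pose commanded when the call began, along the tool's axes at that moment; what a row does not reach only later rows make up. A row lasts 1/12 s, in which the tool goes at most 41.7 mm and 7.16 degrees, less where a joint would pass 70% of its speed; a pose out of reach is approached as far as the arm can. A call with a gripper value outside its range is refused whole. The fingers move at their own pace and stop on an object; "force" is the grip in N (left out, the last holds). Time passes only in rows, so rows that repeat a pose let the fingers close, or fill a call up. It gives the time, the measured TCP pose, the force and the opening at its end, in the units of the state.
- manip.observe(): the state, without advancing time (a new reading comes with each control period).
- viewer.capture(name): name is "side" or "top"; returns a dict with "frame" (384x512x3 uint8, blue, green, red), "depth" (384x512 float32, mm along the optical axis (not along the pixel's ray), 0 where there is no reading), "fx", "fy", "cx", "cy" (pixels), "R" (3x3) and "t" (3): a world point X has camera coordinates R X + t. Camera axes: x right, y down, z forward; pixel columns grow to the right and rows downward; lengths in mm; the calibration is good to about 2 mm. A picture is of the moment at which its call begins.
- manip.sign_off(): hands the job in, once; it reports no verdict.
The state is a dict: "clock": time; "q": joint angles; "joint_vel": joint speeds; "tau": joint torques, N m; "tool_pos": TCP position; "ee_rot": TCP orientation; "wrist_force": force on the tool from outside, world axes, zero at the start; "ft_torque": the same for the moment, N m; "width": opening from 0.0 (shut) to 1.0 (fully open).
Only numpy, scipy, OpenCV 4.12 (cv2) and the standard library are available. Lean on these libraries where they do the work, as an engineer would, in place of code of your own. Each camera call takes 0.05 s, during which the arm holds its last target.

## Task

Couple the yellow safety hook into the green pull rig: lay its steel cross-bar in the two open notches of the yoke and push its mouth down over the pin until the red sprung latch has snapped shut beneath the pin. The pin block gives way on its spring until it meets its stop, so press steadily until the latch clicks, but do not drop or force the hook (not over 50 N on the stop), then let go. After that arm the rig: lift the red guard on the switch box, flip the toggle under it fully over towards the guard's hinge and close the guard again; leave the oil bottle and the crucible standing where they are.

Things in the scene. Friction and masses are not known exactly. Their poses are not given: they have to be found in the camera images.
- draw_hook: Yellow safety hook, 203 mm long, flat, 22 mm thick (along y), about 0.5 kg. Origin: centre of the pin once seated. x runs along the shank from the cross-bar (x -160 mm) to the nose (x 36), z points out of its back, the mouth opens to -z. It starts standing by itself on the bench on cross-bar and lower jaw, mouth down, nose 15 deg up; its lowest points are at z -42.
- hook_top (a point): Middle of the flat top of the hook's head (x 0, z 33 mm of the hook; flat for x -20 to 20), straight over the mouth. The mouth is 23 mm wide (x -12 to 11) for the 18 mm pin, its roof at z 9.5, its lips flared from z -27 to -42.
- hook_grip (a point): Point in the shank near the centre of mass (x -52, z 4 mm of the hook; centre of mass x -52, z 0), good to grip across the 22 mm thickness. The shank has flat sides from x -125 to -42, about z -8 to 12.
- hook_latch (a joint): Red sprung latch in the mouth, hinged on the shank-side jaw: 0 rad = shut (across the mouth, 14 mm below the seat), up to 0.6 as the pin pushes it in. It meets the pin some 25 mm short of the seat, gives at about 9 to 22 N of push and springs shut once the pin has passed; the pin then keeps up to 6 mm of play. The hook's own weight does not open it.
- cross_bar (a point): Centre of the hook's steel cross-bar: 16 mm diameter, 80 mm long, across the shank, at x -160, y 0, z 0 mm of the hook.
- pull_rig: Green pull rig, fixed: base plate 396 x 100 x 12 mm with yoke, pin block on a column, ram and load cell. Origin: centre of the underside; x along the line of pull from the yoke (x -75 mm) to the pin (x 85), z up. The coupled hook lies level with its axes along the rig's. The column behind the pin block (x 143 to 157) is 136 mm high, all else lower.
- pin_block: Dark fork with the load pin (steel, 18 mm, along y). Origin: centre of the pin, 98 mm over the bench. Cheeks 31 mm apart inside, their tops 14 mm over the pin, 26 mm from x 30 on. Pressed, it sinks on a light spring (5 to 6.5 N) on to a rubber-capped stop screw, set anew each time 6 to 32 mm down, and comes up by itself, with the hook on it too.
- yoke_seat (a point): Where the centre of the cross-bar rests in the yoke, 160 mm from the pin and level with it (98 mm over the bench). The two notches are open at the top, 20 mm wide, flared to 32 mm at the cheeks' tops, 28 mm above the notch bottom. The cheeks stand 18 to 32 mm to either side; the shank goes between them.
- switch_box: Grey switch box, fixed, 124 x 100 x 50 mm. Origin: centre of the underside; x points from its front edge towards the guard's hinge, z up. Guard hinge axis along y at x 40, z 56 mm; toggle pivot at x 2, z 53 mm.
- guard_cover (a joint): Red hinged guard over the toggle, a hood 48 mm wide and 68 mm long: 0 = closed, grows to 1.95 rad as its front is lifted; it stays where it is left (about 0.5 N at the tab moves it). Closed, its flat top is 94 mm over the bench, from x -27 to 41 mm of the switch box.
- cover_tab (a point): Middle of the tab at the guard's front edge, 20 mm wide (along y), 8 mm thick, 22 mm out from the hood, 86 mm from the hinge axis. Closed it is at x -39, z 90 mm of the switch box.
- toggle (a joint): Steel toggle lever under the guard, 30 mm long, 9 mm thick: 0 = off (leaning away from the guard's hinge), 0.8 rad = armed (leaning towards the hinge); it stays where it is left and takes about 3 N.
- toggle_tip (a point): Round tip of the toggle lever, 11 mm across.
- oil_bottle: Small brown dropper bottle, 33 mm across, 102 mm high, standing behind the rig. Leave it standing. Origin: centre of its underside.
- crucible: White crucible, 50 mm across, 42 mm high, standing behind the rig. Leave it standing. Origin: centre of its underside.

How it is judged (in metres and radians):
On the way, in this order (a step that is already met when the one before it is completed fails the run):
1. the hook is coupled: its cross-bar rests in both notches of the yoke, the load pin is inside its mouth and the red latch has closed beneath the pin (x of pin_block in the frame of draw_hook between -0.006 and 0.006 m and y of pin_block in the frame of draw_hook between -0.008 and 0.008 m and z of pin_block in the frame of draw_hook between -0.009 and 0.004 m and value of joint hook_latch below 0.1 rad and x of cross_bar in the frame of pull_rig between -0.081 and -0.069 m and z of cross_bar in the frame of pull_rig between 0.092 and 0.105 m), for 0.2 s.
2. the red guard is lifted (past 1.0 rad) (value of joint guard_cover above 1 rad), for 0.1 s.
3. with the guard up, the toggle is thrown over towards the guard's hinge (past 0.6 of its 0.8 rad) (value of joint toggle above 0.6 rad and value of joint guard_cover above 0.8 rad), for 0.1 s.
At the end, for the whole second after the job is handed in: The cross-bar lies in both notches (within 6 mm), the pin is in the hook's seat (within 6 mm along, 9 mm below) with the latch shut beneath it (under 0.1 rad), the hook at rest, the toggle thrown (past 0.6 rad) and the guard closed over it (under 0.1 rad) (all of step 1 and value of joint toggle above 0.6 rad and value of joint guard_cover below 0.1 rad and linear speed of draw_hook below 0.02 m/s); the robot touches nothing.
It fails at once if the pin block is driven on to its stop with over 50 N (contact force between pin_block and pull_rig above 50 N).
It fails at once if the hook is dropped or thrown on to the pin (over 0.8 m/s within 80 mm of it) (distance between draw_hook and pin_block below 0.08 m and linear speed of draw_hook above 0.8 m/s).
It fails at once if the oil bottle is pushed away by over 30 mm or knocked over (distance of oil_bottle from where it was at the start of the episode above 0.03 m or angle between oil_bottle's own z axis and vertical above 0.5 rad).
It fails at once if the crucible is pushed away by over 30 mm or knocked over (distance of crucible from where it was at the start of the episode above 0.03 m or angle between crucible's own z axis and vertical above 0.5 rad).
It also fails if it takes over 64 s, if anything falls off the work surface, if the arm or the gripper's body presses on something with over 40 N, if the wrist force passes 120 N, or if a joint passes its speed limit or range.

## Working session

There is one attempt and no reset: what is moved stays moved. The work goes in short steps, Python scripts to look and compute and a tool call to move; the robot and the scene stay as the last step left them, time stands still between calls to the robot, and variables do not carry over. Pictures are saved under pics/ and viewed, and the job is handed in when it is done.

Besides the shell and the picture viewer there is one more tool, called after "Request:" as name([rows], argument=value, ...), one row to a line, values as JSON. arm_command: Moves the arm, as the interface text tells. Its arguments: {"type":"object","properties":{"commands":{"type":"array","items":{"type":"array","items":{"type":"array","items":{"type":"number"}}}},"force":{"type":"number"}},"required":["commands"]}

```bash
ls; mkdir -p pics; cat > h.py <<'E'
import numpy as np, cv2
from station import manip, viewer
def cap(n,f=None):
    c=viewer.capture(n)
    if f: cv2.imwrite('pics/'+f,c['frame'])
    return c
def world(c,u,v,d=None):
    d=c['depth'][int(round(v)),int(round(u))] if d is None else d
    p=np.array([(u-c['cx'])/c['fx']*d,(v-c['cy'])/c['fy']*d,d])
    return np.array(c['R']).T@(p-np.array(c['t']).ravel())
def cloud(c):
    H,W=c['depth'].shape
    u,v=np.meshgrid(np.arange(W),np.arange(H)); d=c['depth']
    P=np.stack([(u-c['cx'])/c['fx']*d,(v-c['cy'])/c['fy']*d,d],-1)
    return (P-np.array(c['t']).ravel())@np.array(c['R'])
E
python3 - <<'E'
from h import *
for n in('top','side'):
    c=cap(n,n+'0.png'); np.savez(n+'0.npz',**c)
    print(n,c['fx'],c['cx'],c['cy'],-np.array(c['R']).T@np.array(c['t']).ravel(),np.round(c['R'],3).tolist())
print(manip.observe())
E
```

```text
pics
top 368.85670360742273 259.5152961168429 195.66384590342423 [ 394.97727687  -29.75965066 1057.36338378] [[-0.029, -0.999, -0.028], [-0.985, 0.033, -0.169], [0.169, 0.023, -0.985]]
side 450.8611389997113 247.5554257957618 190.737973386772 [ 485.79652207 -987.02547861  814.54314211] [[0.997, -0.076, 0.011], [-0.036, -0.59, -0.807], [0.068, 0.804, -0.591]]
{'clock': 0.1, 'q': array([-1.50727025e+00,  3.81092995e-01,  1.29811843e+00, -5.46310797e-06,
        1.46357144e+00, -2.15294850e-01]), 'joint_vel': array([-0.00025734, -0.00172452, -0.00146687,  0.00047394, -0.00036737,
        0.00032381]), 'tau': array([ 4.69232647e-03, -4.38648999e+01, -2.24908984e+01,  7.15279556e-02,
        3.42181837e-02, -7.77226637e-05]), 'tool_pos': array([ 151.35627883, -528.52177369,  238.24107918]), 'ee_rot': array([ 9.90297874e-01,  1.38959587e-01,  4.24082982e-05, -5.93602538e-04]), 'wrist_force': array([-0.72567567,  0.21687012, -1.07308197]), 'ft_torque': array([ 0.06028264,  0.01658856, -0.04357386]), 'width': 1.000530937382748}
```

View pics/top0.png

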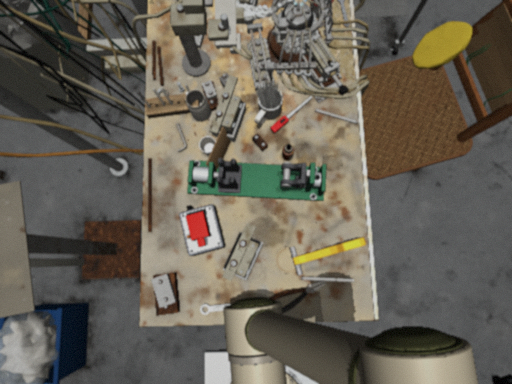

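View pics/side0.png

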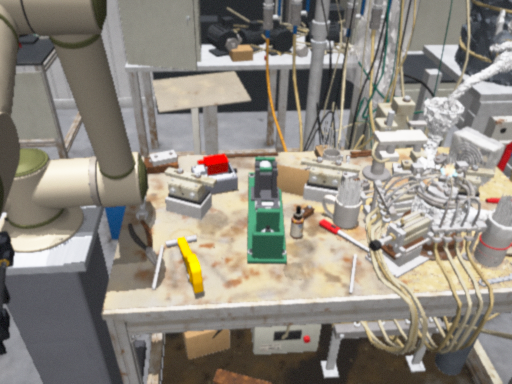

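Top view: the rig spans about (188-326, 162-200), the box with the red guard is at (200,228), and the hook is at (330,250). Now zooming in.

```bash
python3 - <<'E'
import cv2
a=cv2.imread('pics/top0.png')[130:300,140:380]; cv2.imwrite('pics/t0z.png',cv2.resize(a,None,fx=3.3,fy=3.3,interpolation=3))
a=cv2.imread('pics/side0.png')[140:310,130:330]; cv2.imwrite('pics/s0z.png',cv2.resize(a,None,fx=3.5,fy=3.5,interpolation=3))
E
```

```text
(no output)
```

View pics/t0z.png

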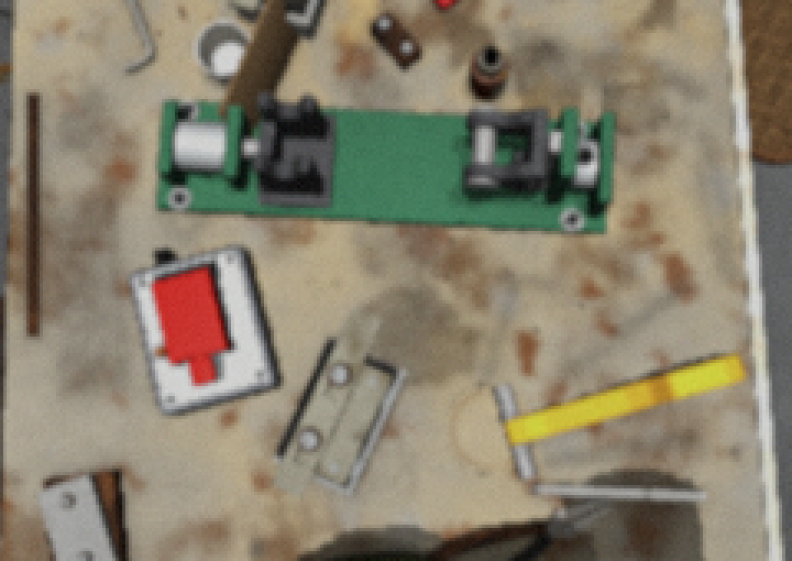

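View pics/s0z.png

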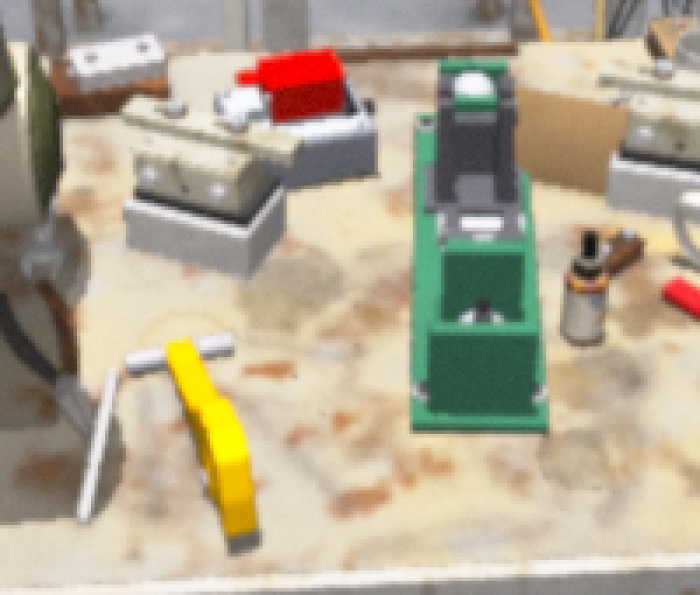

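Yoke is at the left (+y) end and the pin (white cylinder) at zoom (483,155), so the rig's x axis is roughly world -y. The hook's nose also points to -y. Now measuring.

```bash
cat >> h.py <<'E'
def load(n): return dict(np.load(n))
def pca(P):
    m=P.mean(0); w,v=np.linalg.eigh(np.cov((P-m).T)); return m,v[:,-1],np.sqrt(w)
E
python3 - <<'E'
from h import *
for n in('top','side'):
    c=load(n+'0.npz'); W=cloud(c); hsv=cv2.cvtColor(c['frame'],cv2.COLOR_BGR2HSV); ok=c['depth']>0
    h,s,v=[hsv[...,i] for i in range(3)]
    inb=ok&(abs(W[...,2]-100)<150)&(W[...,0]>200)&(W[...,0]<760)&(abs(W[...,1])<600)
    for nm,m in dict(yellow=(h>22)&(h<34)&(s>200)&(v>130),green=(h>65)&(h<90)&(s>120),red=((h<5)|(h>175))&(s>190)&(v>120)).items():
        m=m&inb
        k,lab,st,_=cv2.connectedComponentsWithStats(m.astype(np.uint8))
        i=1+np.argmax(st[1:,4]); m=lab==i
        P=W[m]; print(n,nm,st[i],P.min(0).round(),P.max(0).round())
        q=P[:,:2].astype(np.float32)
        print('  rect',cv2.minAreaRect(q)); mm,d,w=pca(P); print('  pca',mm.round(1),d.round(3),w.round(1))
        if nm=='green':
            b=P[(P[:,2]<22)]; print('  base z',np.median(b[:,2]),cv2.minAreaRect(b[:,:2].astype(np.float32)))
E
```

```text
Traceback (most recent call last):
ValueError: attempt to get argmax of an empty sequence
```

```bash
python3 - <<'E'
from h import *
c=load('top0.npz'); hsv=cv2.cvtColor(c['frame'],cv2.COLOR_BGR2HSV)
for u,v in((330,250),(310,254),(255,182),(198,228),(195,220),(286,178),(230,210)): print(u,v,hsv[v,u],c['depth'][v,u],world(c,u,v).round(1))
c=load('side0.npz'); hsv=cv2.cvtColor(c['frame'],cv2.COLOR_BGR2HSV)
for u,v in((190,260),(265,240),(218,162)): print(u,v,hsv[v,u],c['depth'][v,u],world(c,u,v).round(1))
E
```

```text
330 250 [ 25 189 202] 997.63275 [ 413.7 -192.6   44.3]
310 254 [ 27 182 203] 1012.52234 [ 404.7 -139.8   28.8]
255 182 [ 74 118 121] 1069.8741 [615.6   6.5  10.3]
198 228 [  1 198 200] 967.6362 [479.9 156.4  94.2]
195 220 [  1 198 203] 970.1858 [501.1 164.1  95.4]
286 178 [  0   0 176] 972.7033 [603.6 -78.8 104.9]
230 210 [ 21  57 175] 1070.9354 [537.8  81.7  -2.4]
190 260 [ 29 255 254] 1021.466 [ 419.7 -248.6   82.9]
265 240 [ 77 114  83] 1090.203 [ 597.8 -184.2   74.6]
218 162 [  0 255 247] 1327.9879 [492.6 137.   97. ]
```

```bash
cat > seg.py <<'E'
from h import *
def masks(c):
    W=cloud(c); hsv=cv2.cvtColor(c['frame'],cv2.COLOR_BGR2HSV)
    h,s,v=[hsv[...,i] for i in range(3)]
    inb=(c['depth']>0)&(abs(W[...,2]-100)<160)&(W[...,0]>200)&(W[...,0]<760)&(abs(W[...,1])<600)
    out={}
    for nm,m in dict(yellow=(h>21)&(h<34)&(s>150)&(v>110),green=(h>65)&(h<90)&(s>70),red=((h<5)|(h>175))&(s>150)&(v>120)).items():
        m=m&inb
        k,lab,st,_=cv2.connectedComponentsWithStats(m.astype(np.uint8))
        if k<2: continue
        i=1+np.argmax(st[1:,4]); out[nm]=(lab==i)
    return W,out
E
python3 - <<'E'
from seg import *
for n in('top','side'):
    W,M=masks(load(n+'0.npz'))
    for nm,m in M.items():
        P=W[m]; print(n,nm,m.sum(),P.min(0).round(),P.max(0).round())
        print('  rect',cv2.minAreaRect(P[:,:2].astype(np.float32))); mm,d,w=pca(P); print('  pca',mm.round(1),d.round(3),w.round(1))
        if nm=='green':
            b=P[(P[:,2]<22)]; print('  base z',np.median(b[:,2]),cv2.minAreaRect(b[:,:2].astype(np.float32)))
        if nm=='red':
            b=P[(P[:,2]>88)]; print('  top',np.median(b[:,2]),cv2.minAreaRect(b[:,:2].astype(np.float32)))
# hook profile along its axis from top view
W,M=masks(load('top0.npz')); P=W[M['yellow']]
d=pca(P[:,:2])[1]; d=d*np.sign(-d[1]); m=P.mean(0)
t=(P[:,:2]-m[:2])@d; 
for a in np.arange(-90,100,10):
    s=(t>=a)&(t<a+10)
    if s.any(): print(a,s.sum(),P[s].mean(0).round(1), P[s][:,2].max().round(1))
E
```

```text
top yellow 342 [ 381. -209.   -2.] [424. -93.  59.]
  rect ((402.1953430175781, -152.16665649414062), (23.6043701171875, 118.04456329345703), 14.044939041137695)
  pca [ 402.9 -154.2   33.8] [-0.241  0.924 -0.297] [ 3.9  6.  35.3]
top green 2547 [ 559. -185.    6.] [673. 202. 139.]
  rect ((621.6303100585938, 5.3338470458984375), (388.2940979003906, 97.15182495117188), 84.62579345703125)
  pca [610.  -11.   27.7] [-0.083 -0.995  0.06 ] [ 26.4  32.7 102.4]
  base z 12.228977856908333 ((621.6303100585938, 5.3338470458984375), (388.2940979003906, 97.15182495117188), 84.62579345703125)
top red 499 [435. 130.  90.] [525. 186. 100.]
  rect ((477.68377685546875, 157.23606872558594), (87.55006408691406, 48.07533645629883), 12.807957649230957)
  pca [482.9 157.9  94.1] [-0.976 -0.218  0.004] [ 1.8 12.8 22.8]
  top 94.04005057511661 ((477.68377685546875, 157.23606872558594), (87.55006408691406, 48.07533645629883), 12.807957649230957)
side yellow 599 [ 381. -293.    2.] [445. -98.  89.]
  rect ((416.40545654296875, -193.77870178222656), (31.89582061767578, 197.22128295898438), 14.63238906860351
[... 504 characters left out ...]
44), (194.1113739013672, 77.30801391601562), 61.13521194458008)
  pca [484.6 148.8  85.5] [-0.924 -0.345  0.166] [12.6 17.5 21.9]
  top 94.97676779061834 ((475.10821533203125, 156.88015747070312), (88.53270721435547, 52.46040725708008), 13.521453857421875)
-70 4 [389.7 -94.8  14.1] 16.8
-60 24 [ 388.7 -101.2   18.1] 20.4
-50 27 [ 391.2 -110.6   20.9] 24.7
-40 26 [ 393.9 -120.5   23.3] 27.3
-30 30 [ 397.5 -129.9   25.8] 29.6
-20 28 [ 399.3 -139.7   29.2] 33.3
-10 28 [ 401.3 -149.8   32.1] 36.0
0 32 [ 404.1 -159.6   34.3] 40.0
10 28 [ 406.8 -168.9   37.5] 41.3
20 31 [ 408.9 -178.3   40.9] 44.1
30 34 [ 412.2 -187.9   44.2] 48.1
40 31 [ 414.1 -198.    47.4] 53.3
50 19 [ 415.9 -205.7   54.4] 59.4
```

```bash
python3 - <<'E'
from seg import *
for n in('top','side'):
    c=load(n+'0.npz'); W=cloud(c); hsv=cv2.cvtColor(c['frame'],cv2.COLOR_BGR2HSV)
    h,s,v=[hsv[...,i] for i in range(3)]
    z=W[...,2]; 
    box=(W[...,0]>330)&(W[...,0]<470)&(W[...,1]<-60)&(W[...,1]>-330)&(z>-6)
    y=box&(h>18)&(h<36)&(s>140)&(z>5)
    P=W[y]; A=P[(P[:,1]<-110)&(P[:,1]>-200)] if n=='top' else P
    k=np.polyfit(A[:,1],A[:,0],1); print(n,'shank yaw',np.degrees(np.arctan(-k[0])),'x at y=-100,-200',np.polyval(k,[-100,-200]), 'ymin',P[:,1].min(),'zmax',P[:,2].max(), len(P))
    for a in range(-310,-90,15):
        q=P[(P[:,1]>=a)&(P[:,1]<a+15)]
        if len(q)>3: print('  ',a,len(q),q.mean(0).round(1),np.percentile(q[:,2],90).round(1),q[:,0].min().round(1),q[:,0].max().round(1))
    b=box&(s<60)&(v>130)&(z>7)&(z<30)&(W[...,1]>-130)&(W[...,1]<-70)&(W[...,0]>345)&(W[...,0]<430)
    Q=W[b]; print(' bar',len(Q),Q.mean(0).round(1),cv2.minAreaRect(Q[:,:2].astype(np.float32)), Q.min(0).round(1),Q.max(0).round(1))
    vis=c['frame'].copy(); vis[y]=(255,0,255); vis[b]=(255,255,0)
    r=(slice(220,310),slice(270,380)) if n=='top' else (slice(220,310),slice(140,230))
    cv2.imwrite(f'pics/m_{n}.png',cv2.resize(vis[r],None,fx=5,fy=5,interpolation=0))
E
```

```text
top shank yaw 15.055553039674532 x at y=-100,-200 [388.37890731 415.27777323] ymin -283.9763340493554 zmax 88.5201112400424 601
   -280 36 [ 433.1 -271.5   81.7] 84.9 423.4 444.3
   -265 52 [ 430.4 -257.3   84.6] 87.4 418.7 442.3
   -250 51 [ 426.6 -242.7   81. ] 84.4 414.2 439.4
   -235 55 [ 422.9 -227.8   76. ] 79.6 409.7 434.9
   -220 57 [ 418.3 -213.3   63.1] 72.3 407.5 430.6
   -205 52 [ 414.7 -198.5   49.4] 54.3 402.9 426.5
   -190 52 [ 410.9 -183.2   42.6] 46.4 398.2 422.4
   -175 50 [ 406.6 -167.6   37.4] 40.4 395.8 419.7
   -160 44 [ 402.7 -152.4   33.1] 36.1 390.9 414.9
   -145 46 [ 398.1 -137.5   28.2] 31.7 386.0 410.1
   -130 46 [ 395.2 -122.6   23.8] 26.8 383.6 407.8
   -115 41 [ 390.1 -107.7   19.9] 22.4 381.1 400.3
   -100 16 [389.  -97.   16.5] 19.7 378.7 397.8
 bar 91 [ 389.5 -101.5   15.4] ((384.7478332519531, -101.48150634765625), (87.27235412597656, 17.940837860107422), 16.014814376831055) [ 345.3 -122.1    8.8] [428.3 -86.8  21.2]
side shank yaw 14.639306081571839 x at y=-100,-200 [384.87077677 410.99209551] ymin -292.50934227243755 zmax 89.41774246607369 639
   -295 170 [ 434.1 -285.3   46.9] 66.1 423.6 445.7
   -280 117 [ 431.2 -273.6   75.1] 84.6 419.3 443.9
   -265 51 [ 427.2 -258.7   83.5] 87.6 415.4 440.2
   -250 67 [ 419.  -242.8   60.4] 83.6 411.3 435.5
   -235 46 [ 416.7 -227.7   67.2] 79.1 407.3 432.7
   -220 10 [ 405.4 -212.5   43.1] 54.3 403.8 407.4
   -205 13 [ 403.6 -196.    43.1] 49.3 400.2 411.1
   -190 29 [ 407.5 -182.7   42. ] 45.4 397.1 420.5
   -175 30 [ 402.4 -167.9   37.5] 41.3 391.6 414.9
   -160 28 [ 399.3 -153.1   33.5] 36.0 388.1 411.8
   -145 28 [ 395.8 -137.3   28.7] 31.2 384.5 408.3
   -130 25 [ 390.8 -122.1   23.5] 26.1 381.1 402.8
   -115 23 [ 389.6 -108.    21.1] 23.0 380.8 399.6
 bar 121 [ 388.  -104.4   14.5] ((387.5924987792969, -102.48129272460938), (79.5412826538086, 17.096675872802734), 14.352119445800781) [ 349.5 -119.5    7.1] [427.2 -87.   21.4]
```

View pics/m_top.png

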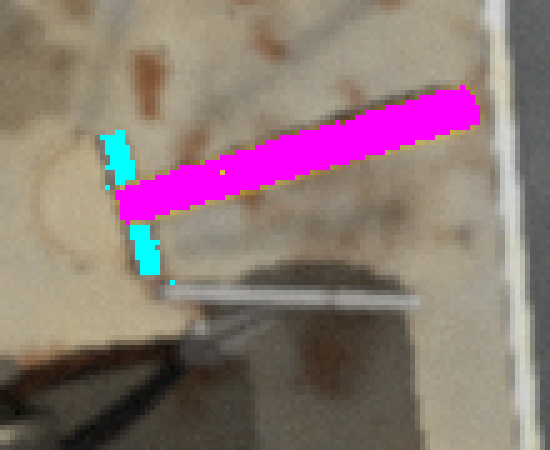

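View pics/m_side.png

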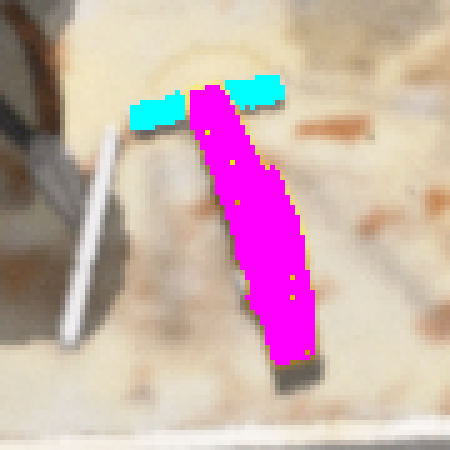

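Masks are clean: bar at about (388,-102.5), yaw about 14.8°, both views within ±2 mm. Next is a planner helper that turns a target pose into tool-frame rows.

```bash
cat > plan.py <<'E'
import numpy as np
from scipy.spatial.transform import Rotation as Ro
from station import manip
def ax(yaw_x,pitch):
    # frame with x axis heading yaw_x (deg), pitched up by pitch deg; returns matrix [ux uy uz]
    return Ro.from_euler('ZY',[yaw_x,-pitch],degrees=True).as_matrix()
def toolR(F): return np.column_stack([-F[:,0],F[:,1],-F[:,2]])
def delta(pos,R):
    s=manip.observe(); R0=Ro.from_quat(s['ee_rot']); p0=np.array(s['tool_pos'])
    w=(R0.inv()*Ro.from_matrix(R)).as_rotvec(); d=R0.inv().apply(np.array(pos)-p0)
    return w,d
def show(pos,R,tag=''):
    w,d=delta(pos,R); print(tag,'w',w.round(3),'deg',np.degrees(np.linalg.norm(w)).round(1),'d',d.round(1),'|d|',np.linalg.norm(d).round(1))
def st():
    s=manip.observe(); print('t',round(s['clock'],2),'p',np.round(s['tool_pos'],1),'F',np.round(s['wrist_force'],1),'w',round(s['width'],3),'q',np.round(s['q'],2)); return s
E
python3 - <<'E'
from plan import *
F=ax(-75.2,15); print(F.round(3)); R=toolR(F)
g=np.array([388,-102.5,8])+F@[108,0,4]; tcp=g+R@[0,0,19]; print(g,tcp)
show(tcp-R[:,2]*90,R,'above'); show(tcp,R,'grasp'); st()
E
```

```text
[[ 0.247  0.967 -0.066]
 [-0.934  0.255  0.25 ]
 [ 0.259  0.     0.966]]
[ 414.38364181 -202.35807627   39.81616018] [ 415.63981213 -207.11249009   21.46356948]
above w [-0.204 -0.208 -1.541] deg 89.8 d [ 343.  -259.4  130.2] |d| 449.3
grasp w [-0.204 -0.208 -1.541] deg 89.8 d [ 342.5 -236.   217.1] |d| 469.2
t 0.1 p [ 151.4 -528.5  238.2] F [-0.7  0.2 -1.1] w 1.001 q [-1.51  0.38  1.3  -0.    1.46 -0.22]
```

Request:
arm_command([
  [[-0.016, -0.016, -0.119, 26, -20, 10, 100], [-0.031, -0.032, -0.237, 53, -40, 20, 100], [-0.047, -0.048, -0.356, 79, -60, 30, 100], [-0.063, -0.064, -0.474, 105, -80, 40, 100], [-0.078, -0.08, -0.593, 132, -100, 50, 100], [-0.094, -0.096, -0.711, 158, -120, 60, 100], [-0.11, -0.112, -0.83, 185, -140, 70, 100], [-0.126, -0.128, -0.948, 211, -160, 80, 100]],
], force=50)

```text
clock: 0.77
tool_pos: [310.8, -315.3, 158.3]
ee_rot: [0.812, 0.577, -0.053, 0.069]
wrist_force: [0.6, -0.3, -0.1]
width: 1.001
```

```bash
cat > gr.py <<'E'
from plan import *
F=ax(-75.2,15); R=toolR(F)
g=np.array([388,-102.5,8])+F@[108,0,4]; tcp=g+R@[0,0,19]
show(tcp-R[:,2]*90,R,'above'); show(tcp,R,'grasp'); st()
E
python3 gr.py
```

```text
above w [-0.077 -0.078 -0.587] deg 34.2 d [162.3  48.3  25.9] |d| 171.3
grasp w [-0.077 -0.078 -0.587] deg 34.2 d [157.6  56.8 115.4] |d| 203.5
t 0.77 p [ 310.8 -315.3  158.3] F [ 0.6 -0.3 -0.1] w 1.001 q [-1.    0.24  1.79 -0.12  0.97 -0.61]
```

Request:
arm_command([
  [[-0.014, -0.014, -0.105, 29, 9, 5, 100], [-0.028, -0.028, -0.21, 58, 17, 9, 100], [-0.042, -0.042, -0.315, 87, 26, 14, 100], [-0.056, -0.056, -0.42, 116, 35, 19, 100], [-0.07, -0.07, -0.525, 145, 43, 23, 100], [-0.077, -0.078, -0.587, 162, 48, 26, 100], [-0.077, -0.078, -0.587, 162, 48, 26, 100], [-0.077, -0.078, -0.587, 162, 48, 26, 100]],
])

```text
clock: 1.43
tool_pos: [409.5, -186.4, 108.7]
ee_rot: [0.607, 0.784, -0.079, 0.103]
wrist_force: [-0.6, -0.2, 0.8]
width: 1.004
```

```bash
python3 gr.py; python3 - <<'E'
from h import *
c=cap('side'); cv2.imwrite('pics/s1.png',cv2.resize(c['frame'][120:310,100:300],None,fx=3,fy=3,interpolation=3))
E
```

```text
above w [-0.001 -0.001 -0.005] deg 0.3 d [ 1.7  0.7 -0.1] |d| 1.8
grasp w [-0.001 -0.001 -0.005] deg 0.3 d [ 1.6  0.8 89.9] |d| 89.9
t 1.43 p [ 409.5 -186.4  108.7] F [-0.6 -0.2  0.8] w 1.004 q [-0.59  0.32  1.87 -0.25  0.76 -0.68]
```

View pics/s1.png

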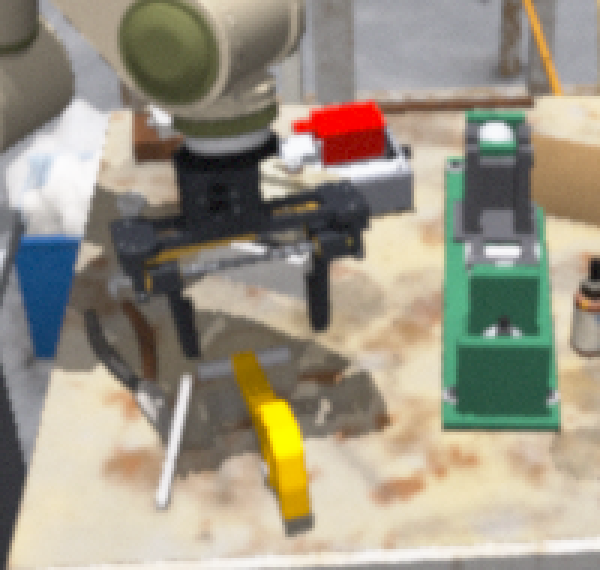

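The fingers straddle the hook, so I'm descending.

Request:
arm_command([
  [[0, 0, -0.005, 2, 1, 20, 100], [0, 0, -0.005, 2, 1, 40, 100], [0, 0, -0.005, 2, 1, 60, 100], [0, 0, -0.005, 2, 1, 75, 100], [0, 0, -0.005, 2, 1, 84, 100], [0, 0, -0.005, 2, 1, 90, 100], [0, 0, -0.005, 2, 1, 90, 60], [0, 0, -0.005, 2, 1, 90, 30]],
])

```text
clock: 2.15
tool_pos: [415.7, -207.7, 21.9]
ee_rot: [0.606, 0.785, -0.08, 0.103]
wrist_force: [1.2, -0.3, 0.0]
width: 0.875
```

Request:
arm_command([
  [[0, 0, 0, 0, 0, 0, 18], [0, 0, 0, 0, 0, 0, 10], [0, 0, 0, 0, 0, 0, 5], [0, 0, 0, 0, 0, 0, 0], [0, 0, 0, 0, 0, 0, 0], [0, 0, 0, 0, 0, 0, 0], [0, 0, 0, 0, 0, 0, 0], [0, 0, 0, 0, 0, 0, 0]],
])

```text
clock: 2.82
tool_pos: [415.8, -207.2, 21.6]
ee_rot: [0.605, 0.785, -0.08, 0.103]
wrist_force: [0.3, 0.2, -1.2]
width: 0.27
```

```bash
python3 gr.py; python3 - <<'E'
from h import *
c=cap('side'); cv2.imwrite('pics/s2.png',cv2.resize(c['frame'][120:310,100:300],None,fx=3,fy=3,interpolation=3))
E
```

```text
above w [-0.001 -0.    -0.001] deg 0.1 d [  0.2  -0.2 -90. ] |d| 90.0
grasp w [-0.001 -0.    -0.001] deg 0.1 d [ 0.2 -0.1  0. ] |d| 0.2
t 2.82 p [ 415.8 -207.2   21.6] F [ 0.3  0.2 -1.2] w 0.27 q [-0.63  0.51  1.94 -0.34  0.52 -0.6 ]
```

View pics/s2.png

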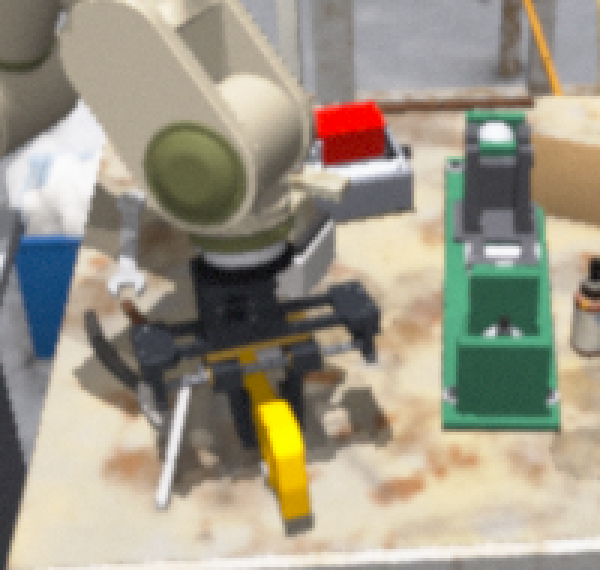

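Gripped (the reading is still settling towards 22 mm). Before lifting, I'll refine the rig from the first pictures.

```bash
python3 - <<'E'
from seg import *
r=np.radians(-95.37); rx=np.array([np.cos(r),np.sin(r)]); ry=np.array([-rx[1],rx[0]])
O=np.array([621.0,3.5])
for n in('top','side'):
    c=load(n+'0.npz'); W=cloud(c); hsv=cv2.cvtColor(c['frame'],cv2.COLOR_BGR2HSV); h,s,v=[hsv[...,i] for i in range(3)]
    D=W[...,:2]-O; X=D@rx; Y=D@ry; Z=W[...,2]
    g=(h>65)&(h<90)&(s>60)&(Z>4)&(Z<20)&(abs(X)<230)&(abs(Y)<70)
    print(n,'base X',np.percentile(X[g],[0.3,99.7]).round(1))
    for a in range(-195,200,30):
        q=g&(X>=a)&(X<a+30)
        if q.sum()>10: print('   ',a,np.percentile(Y[q],[2,98]).round(1),q.sum())
    p=(s<45)&(v>120)&(Z>92)&(Z<112)&(abs(X-85)<25)&(abs(Y)<22)
    print(' pin',p.sum(),np.median(X[p]),np.percentile(X[p],[2,98]).round(1),np.percentile(Y[p],[2,98]).round(1),np.percentile(Z[p],95))
    d=(v<110)&(Z>60)&(Z<130)&(X<-40)&(X>-130)&(abs(Y)<50)
    print(' yoke',d.sum(),np.percentile(X[d],[2,98]).round(1),np.percentile(Y[d],[2,98]).round(1),np.percentile(Z[d],98))
    # height map on top
    if n=='top':
      for z0,z1 in((112,125),(100,112)):
        q=(Z>z0)&(Z<z1)&(X>-130)&(X<130)&(abs(Y)<50)
        H,_,_=np.histogram2d(Y[q],X[q],bins=[np.arange(-45,46,6),np.arange(-120,130,8)]); print(z0); print('\n'.join(''.join('#' if k>1 else '.' for k in row) for row in H))
    vis=cv2.resize(c['frame'][(slice(150,210),slice(180,335)) if n=='top' else (slice(150,270),slice(235,315))],None,fx=5,fy=5,interpolation=3); cv2.imwrite(f'pics/r_{n}.png',vis)
    q=(Z>25)&(Z<300)&(Y>55)&(Y<250)&(abs(X)<230)
    H,_,_,=np.histogram2d(Y[q],X[q],bins=[np.arange(50,250,25),np.arange(-230,240,30)],weights=Z[q]); N,_,_=np.histogram2d(Y[q],X[q],bins=[np.arange(50,250,25),np.arange(-230,240,30)]); print((H/np.maximum(N,1)).round())
E
```

```text
top base X [-194.2  189.3]
    -195 [-47.   38.3] 50
    -165 [-47.6  44.7] 141
    -135 [-47.6  25.8] 94
    -105 [-47.6 -40. ] 32
    -75 [-47.3  47.5] 30
    -45 [-45.4  45.7] 335
    -15 [-46.5  47.5] 342
    15 [-45.5  46.3] 332
    45 [-45.8  47.5] 322
    75 [-46.2  29.6] 134
    105 [-45.7  32. ] 167
    135 [-46.3  46.5] 82
    165 [-45.   44.8] 67
 pin 52 83.33107758199161 [77.5 90.5] [-13.5  14.2] 110.2611238403326
 yoke 458 [-128.1  -52.3] [-30.9  45.7] 119.04578793652105
112
...............................
...............................
..##...##................#.....
...#...##................######
..##...#................######.
............................##.
...............................
...............................
...............................
...............................
...#...#...................###.
..##...##................#####.
..##...##...................#..
.......#.......................
...............................
100
...............................
...............................
...##.#.................###....
....#.#.#..............####
[... 1261 characters left out ...]
  43.9] 59
 pin 41 85.2009127553256 [78.1 90.6] [-20.6  15.4] 110.20994835830822
 yoke 289 [-121.2  -50.3] [-31.1  29.5] 118.78546348109072
[[  0.   0.   0.  65.  38.   0.   0.   0.   0.   0.  56.  45.   0.   0.
    0.]
 [  0.   0.   0.  76.  52.   0.   0.   0.  29.   0.  69.  44.   0.   0.
    0.]
 [  0.   0.   0. 113.  70.  45.   0.  27.  27.   0.   0.   0.   0.   0.
    0.]
 [  0.   0.   0. 115. 107.  65.   0.  28.   0.   0.   0.   0.   0.   0.
    0.]
 [  0.  85.   0. 119. 110.  66.   0.  49.   0.   0.   0.   0.   0.   0.
    0.]
 [ 90.  94.  95. 115. 111.  73.  45.  70.  87.  70.   0.   0.   0.   0.
    0.]
 [ 91.  99.  95.   0. 111.  84.  43. 118. 107.  76.   0.   0.   0.   0.
    0.]]
```

View pics/r_top.png

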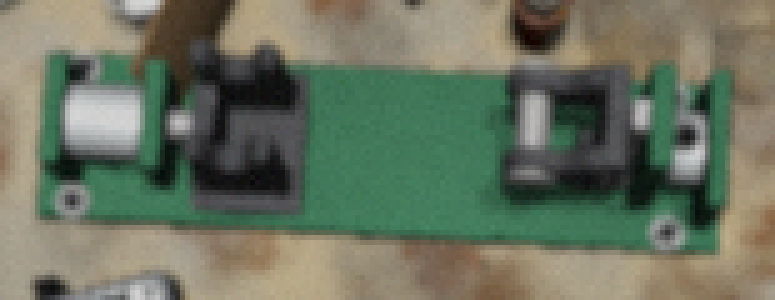

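```bash
cat >> plan.py <<'E'
YAW=-95.1
YK=np.array([627.7,78.9,98.]); PIN=np.array([613.5,-80.5,98.])
OFF=np.zeros(3)  # correction of hook in tool (hook axes)
def hook(bar,pitch,yaw=YAW):
    F=ax(yaw,pitch); R=toolR(F); return np.array(bar)+F@(np.array([108,0,4])+OFF)+R@[0,0,19],R
E
python3 - <<'E'
from plan import *
st()
p,R=hook(YK+[0,0,45],20); print(p)
F0=toolR(ax(-75.2,15)); p0=np.array(manip.observe()['tool_pos'])
show(p0+[0,0,180],F0,'lift'); show([520,-140,230],toolR(ax(-85,18)),'mid');show(p+[0,0,15],R,'P1+15'); show(p,R,'P1')
E
```

```text
t 2.87 p [ 415.8 -207.2   21.5] F [-1.1 -1.1 -0.1] w 0.242 q [-0.63  0.51  1.94 -0.34  0.52 -0.6 ]
[618.2223474  -27.29501505 165.84278617]
lift w [-0.001 -0.    -0.001] deg 0.1 d [-4.650e+01 -1.000e-01 -1.739e+02] |d| 180.0
mid w [ 0.048 -0.053  0.163] deg 10.2 d [ -16.7  117.8 -211.4] |d| 242.6
P1+15 w [ 0.104 -0.087  0.331] deg 20.5 d [  77.1  241.5 -185.7] |d| 314.2
P1 w [ 0.104 -0.087  0.331] deg 20.5 d [  81.   241.5 -171.2] |d| 306.9
```

Request:
arm_command([
  [[0, 0, 0, 0, 0, 0, 0], [0, 0, 0, 0, 0, 0, 0], [0, 0, 0, -3, 0, -10, 0], [0, 0, 0, -10, 0, -38, 0], [0, 0, 0, -19, 0, -72, 0], [0, 0, 0, -29, 0, -110, 0], [0, 0, 0, -38, 0, -142, 0], [0, 0, 0, -46, 0, -174, 0]],
], force=50)

```text
clock: 3.53
tool_pos: [415.0, -206.1, 202.8]
ee_rot: [0.605, 0.785, -0.08, 0.102]
wrist_force: [1.0, -0.4, -5.3]
width: 0.242
```

```bash
python3 - <<'E'
from plan import *
from h import *
st()
p,R=hook(YK+[0,0,55],20); show(p,R,'P1+10')
c=cap('side'); cv2.imwrite('pics/s3.png',cv2.resize(c['frame'][100:310,100:320],None,fx=2.7,fy=2.7,interpolation=3))
E
```

```text
t 3.53 p [ 415.  -206.1  202.8] F [ 1.  -0.4 -5.3] w 0.242 q [-0.63  0.2   1.7  -0.19  1.05 -0.8 ]
P1+10 w [ 0.103 -0.088  0.331] deg 20.5 d [123.9 242.1  -5.4] |d| 272.0
```

View pics/s3.png

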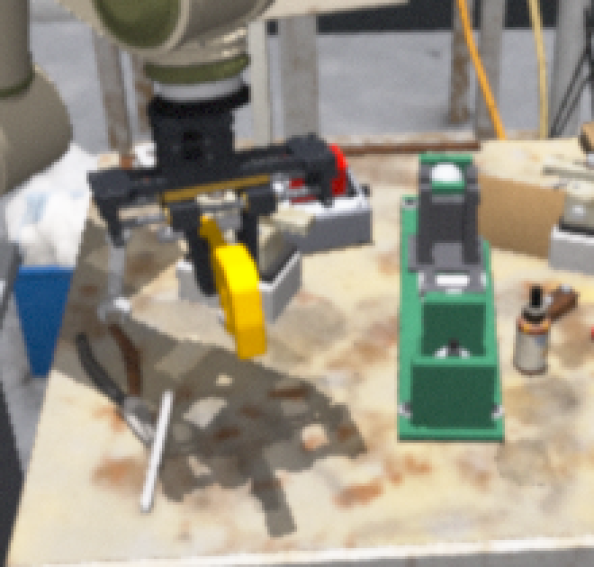

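The hook is held (−5 N) and off the bench. Now moving it over the rig.

Request:
arm_command([
  [[0.008, -0.007, 0.026, 10, 19, -4, 0], [0.023, -0.019, 0.074, 28, 53, -6, 0], [0.038, -0.033, 0.123, 46, 90, -8, 0], [0.054, -0.046, 0.174, 65, 127, -8, 0], [0.07, -0.06, 0.225, 84, 164, -8, 0], [0.085, -0.073, 0.273, 102, 200, -7, 0], [0.098, -0.084, 0.315, 118, 230, -6, 0], [0.103, -0.088, 0.331, 124, 242, -5, 0]],
])

```text
clock: 4.25
tool_pos: [620.8, -24.3, 171.1]
ee_rot: [0.726, 0.665, -0.129, 0.117]
wrist_force: [-1.2, -0.2, -5.1]
width: 0.24
```

```bash
python3 - <<'E'
from plan import *
from h import *
st()
for d in (55,40): p,R=hook(YK+[0,0,d],20); show(p,R,d)
for n,r in(('side',(slice(60,270),slice(180,380))),('top',(slice(120,280),slice(150,360)))):
    c=cap(n); np.savez(n+'4.npz',**c); cv2.imwrite(f'pics/{n}4.png',cv2.resize(c['frame'][r],None,fx=2.8,fy=2.8,interpolation=3))
E
```

```text
t 4.25 p [620.8 -24.3 171.1] F [-1.2 -0.2 -5.1] w 0.24 q [-0.09  0.59  1.19 -0.36  1.38  0.07]
55 w [-0.001  0.     0.002] deg 0.1 d [-4.7 -2.3 -3.4] |d| 6.2
40 w [-0.001  0.     0.002] deg 0.1 d [ 0.5 -2.3 10.7] |d| 11.0
```

View pics/side4.png

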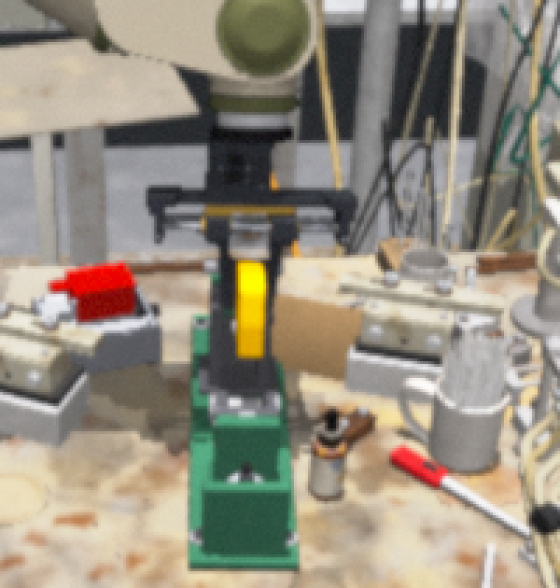

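View pics/top4.png

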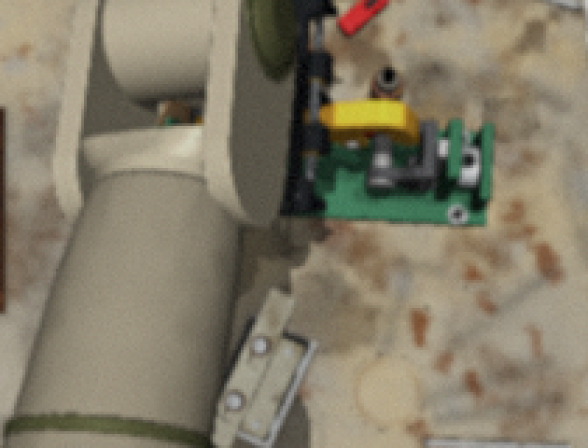

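Head and nose are visible in both views, though the yoke is occluded from above. I'll check the yellow points in the frame predicted from the tool.

```bash
python3 - <<'E'
from plan import *
from seg import *
s=manip.observe(); R=Ro.from_quat(s['ee_rot']).as_matrix(); F=np.column_stack([-R[:,0],R[:,1],-R[:,2]])
g=np.array(s['tool_pos'])-R[:,2]*19; O=g-F@[-52,0,4]; print('origin',O.round(1),'bar',(O+F@[-160,0,0]).round(1),'pitch',np.degrees(np.arcsin(F[2,0])))
for n in('top','side'):
    W,M=masks(load(n+'4.npz')); c=load(n+'4.npz')
    hsv=cv2.cvtColor(c['frame'],cv2.COLOR_BGR2HSV); h,s_,v=[hsv[...,i] for i in range(3)]
    L=(W-O)@F
    m=(h>18)&(h<36)&(s_>140)&(abs(L[...,1])<25)&(L[...,0]>-60)&(L[...,0]<60)&(abs(L[...,2])<60)
    P=L[m]; print(n,m.sum(),'x',np.percentile(P[:,0],[1,99]).round(1),'y',np.percentile(P[:,1],[2,98]).round(1),'z',np.percentile(P[:,2],[1,99]).round(1))
    t=P[(abs(P[:,0])<18)&(P[:,2]>25)]; print('  head top z',np.median(t[:,2]) if len(t) else None,'slope',np.polyfit(t[:,0],t[:,2],1) if len(t)>5 else None)
    r=np.radians(YAW); rx=np.array([np.cos(r),np.sin(r)]); 
    D=W[...,:2]-PIN[:2]; X=D@rx; Y=D@np.array([-rx[1],rx[0]]); Z=W[...,2]
    q=(X>-20)&(X<50)&(abs(Y)<40)&(Z>104)&(Z<130)&(s_<70)&(v<140); print('  cheeks Y',np.percentile(Y[q],[2,98]).round(1),q.sum())
E
```

```text
origin [616.  -69.4 203. ] bar [628.8  80.4 148.2] pitch 20.01849501927973
top 427 x [-42.7  32.8] y [-9.3 11.2] z [-34.8  35.5]
  head top z 32.50082433610467 slope [-4.86078400e-03  3.22726975e+01]
  cheeks Y [-29.5  24.8] 267
side 352 x [-46.7  34.5] y [-11.6  16.3] z [-38.   35.4]
  head top z 34.78087402826766 slope [-0.04157619 34.60293051]
  cheeks Y [-28.9  25.1] 82
```

```bash
python3 - <<'E'
from plan import *
for d in (20,1): p,R=hook(YK+[0,0,d],21); show(p,R,d)
E
```

```text
20 w [-0.002 -0.017  0.003] deg 1.0 d [ 8.6 -1.3 27.1] |d| 28.5
1 w [-0.002 -0.017  0.003] deg 1.0 d [15.1 -1.2 45. ] |d| 47.4
```

Request:
arm_command([
  [[0, -0.005, 0.002, 2, -1, 6, 0], [0, -0.01, 0.003, 4, -1, 13, 0], [0, -0.017, 0.003, 6, -1, 20, 0], [0, -0.017, 0.003, 9, -1, 27, 0], [0, -0.017, 0.003, 11, -1, 33, 0], [0, -0.017, 0.003, 13, -1, 38, 0], [0, -0.017, 0.003, 14, -1, 42, 0], [0, -0.017, 0.003, 14, -1, 42, 0]],
])

```text
clock: 5.02
tool_pos: [617.5, -29.3, 128.9]
ee_rot: [0.727, 0.662, -0.135, 0.123]
wrist_force: [-0.9, -0.3, -4.3]
width: 0.245
```

```bash
python3 - <<'E'
from plan import *
from h import *
s=st()
R=Ro.from_quat(s['ee_rot']).as_matrix(); F=np.column_stack([-R[:,0],R[:,1],-R[:,2]])
g=np.array(s['tool_pos'])-R[:,2]*19; O=g-F@[-52,0,4]; print('origin',O.round(1),'bar',(O+F@[-160,0,0]).round(1),'pitch',np.degrees(np.arcsin(F[2,0])), s['ft_torque'].round(2))
for d,a in ((0,21),(0,15),(0,10),(0,6),(0,2)): p,R=hook(YK+[0,0,d],a); show(p,R,(d,a))
c=cap('side'); cv2.imwrite('pics/s5.png',cv2.resize(c['frame'][100:270,180:340],None,fx=3.5,fy=3.5,interpolation=3))
E
```

```text
t 5.02 p [617.5 -29.3 128.9] F [-0.9 -0.3 -4.3] w 0.245 q [-0.09  0.62  1.25 -0.38  1.29  0.11]
origin [613.5 -72.3 161.6] bar [627.2  76.4 104.2] pitch 21.036136136683485 [ 0.4  -0.09 -0.  ]
(0, 21) w [-0.001  0.001 -0.003] deg 0.2 d [4.6 0.6 4.9] |d| 6.7
(0, 15) w [-0.     0.105 -0.003] deg 6.0 d [ 6.7  0.6 16.1] |d| 17.5
(0, 10) w [-0.     0.193 -0.003] deg 11.0 d [ 9.4  0.6 25.3] |d| 27.0
(0, 6) w [-0.     0.262 -0.003] deg 15.0 d [12.2  0.6 32.4] |d| 34.6
(0, 2) w [-0.     0.332 -0.003] deg 19.0 d [15.4  0.6 39.3] |d| 42.2
```

View pics/s5.png

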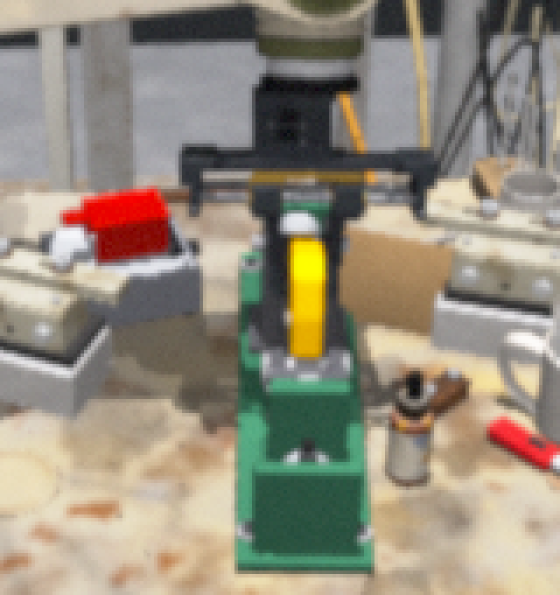

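Request:
arm_command([
  [[0, 0, 0, 2, 0, 3, 0], [0, 0, 0, 4, 0, 5, 0], [0, 0.035, 0, 5, 0, 9, 0], [0, 0.07, 0, 6, 0, 12, 0], [0, 0.105, 0, 7, 1, 16, 0], [0, 0.14, 0, 8, 1, 20, 0], [0, 0.175, 0, 9, 1, 23, 0], [0, 0.175, 0, 9, 1, 23, 0]],
])

```text
clock: 5.73
tool_pos: [619.0, -29.0, 105.3]
ee_rot: [0.736, 0.67, -0.069, 0.065]
wrist_force: [-0.4, 5.1, 0.1]
width: 0.241
```

```bash
cat > hk.py <<'E'
from plan import *
from h import *
import sys
s=st()
R=Ro.from_quat(s['ee_rot']).as_matrix(); F=np.column_stack([-R[:,0],R[:,1],-R[:,2]])
g=np.array(s['tool_pos'])-R[:,2]*19; O=g-F@[-52,0,4]; print('origin',O.round(1),'bar',(O+F@[-160,0,0]).round(1),'pitch',np.degrees(np.arcsin(F[2,0])).round(1),'pin in hook',((PIN-O)@F).round(1), s['ft_torque'].round(2))
for a in map(float,sys.argv[2:]): p,R=hook(YK,a); show(p,R,a)
if sys.argv[1]!='-':
    c=cap('side'); np.savez('last_side.npz',**c); cv2.imwrite('pics/'+sys.argv[1],cv2.resize(c['frame'][100:270,180:340],None,fx=3.5,fy=3.5,interpolation=3))
E
python3 hk.py s6.png 8 5 2 0 -3 -6
```

```text
t 5.73 p [619.  -29.  105.3] F [-0.4  5.1  0.1] w 0.241 q [-0.16  0.63  1.28 -0.2   1.22  0.  ]
origin [614.5 -77.  129.8] bar [629.1  79.5  99.7] pitch 10.9 pin in hook [ -2.5  -0.8 -31.9] [ 0.84 -0.03 -0.1 ]
8.0 w [ 0.002  0.05  -0.004] deg 2.9 d [ 0.5 -1.   7.1] |d| 7.2
5.0 w [ 0.002  0.102 -0.004] deg 5.9 d [ 1.7 -1.  12.7] |d| 12.9
2.0 w [ 0.002  0.155 -0.004] deg 8.9 d [ 3.2 -1.  18.2] |d| 18.5
0.0 w [ 0.002  0.19  -0.004] deg 10.9 d [ 4.4 -1.  21.8] |d| 22.3
-3.0 w [ 0.002  0.242 -0.004] deg 13.9 d [ 6.4 -1.  27.2] |d| 28.0
-6.0 w [ 0.002  0.294 -0.004] deg 16.9 d [ 8.6 -1.1 32.4] |d| 33.6
```

View pics/s6.png

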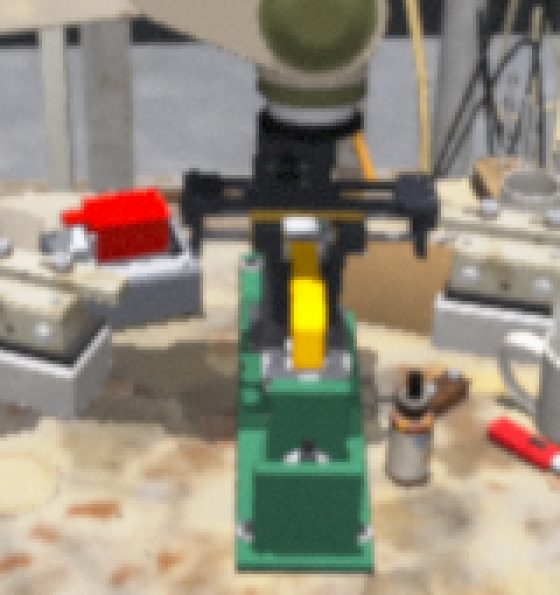

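Request:
arm_command([
  [[0, 0.01, 0, 2, 0, 1, 0], [0, 0.025, 0, 2, 0, 3, 0], [0, 0.04, 0, 2, 0, 5, 0], [0, 0.05, 0, 2, 0, 7, 0], [0, 0.06, 0, 2, 0, 8, 0], [0, 0.07, 0, 2, -1, 9, 0], [0, 0.07, 0, 2, -1, 9, 0], [0, 0.07, 0, 2, -1, 9, 0]],
])

```text
clock: 6.45
tool_pos: [619.1, -28.5, 96.4]
ee_rot: [0.737, 0.673, -0.043, 0.043]
wrist_force: [4.4, 1.8, 0.8]
width: 0.244
```

```bash
python3 hk.py - 5 2 0 -3 -6
```

```text
t 6.45 p [619.1 -28.5  96.4] F [4.4 1.8 0.8] w 0.244 q [-0.19  0.63  1.3  -0.13  1.2  -0.05]
origin [614.4 -78.1 117.5] bar [629.   80.1  98.2] pitch 6.9 pin in hook [  0.1  -0.8 -19.7] [ 0.31 -0.81  0.21]
5.0 w [ 0.005  0.034 -0.003] deg 2.0 d [-0.7 -1.   4. ] |d| 4.2
2.0 w [ 0.005  0.086 -0.003] deg 5.0 d [ 0.4 -1.   9.6] |d| 9.7
0.0 w [ 0.005  0.121 -0.003] deg 6.9 d [ 1.3 -1.  13.3] |d| 13.4
-3.0 w [ 0.005  0.174 -0.003] deg 9.9 d [ 2.9 -1.  18.8] |d| 19.0
-6.0 w [ 0.005  0.226 -0.003] deg 12.9 d [ 4.8 -1.1 24.2] |d| 24.7
```

Request:
arm_command([
  [[0, 0.015, 0, 0, 0.5, 2, 0], [0, 0.034, 0, 0, 1, 4, 0], [0, 0.052, 0, 1, 1, 6, 0], [0, 0.07, 0, 1, 1, 8, 0], [0, 0.086, 0, 1, 1, 9.5, 0], [0, 0.1, 0, 1.5, 1, 11, 0], [0, 0.1, 0, 1.5, 1, 11, 0], [0, 0.1, 0, 1.5, 1, 11, 0]],
])

```text
clock: 7.12
tool_pos: [618.9, -27.8, 84.5]
ee_rot: [0.739, 0.674, -0.006, 0.007]
wrist_force: [1.6, 6.5, 2.7]
width: 0.241
```

```bash
python3 hk.py s7.png 0 -3 -6 -9
```

```text
t 7.12 p [618.9 -27.8  84.5] F [1.6 6.5 2.7] w 0.241 q [-0.23  0.64  1.31 -0.02  1.19 -0.13]
origin [614.1 -79.3 100.5] bar [628.8  80.   97.5] pitch 1.1 pin in hook [ 1.2 -0.5 -2.5] [ 0.98 -0.31  0.04]
0.0 w [ 0.001  0.019 -0.003] deg 1.1 d [-0.9 -0.7  1.6] |d| 1.9
-3.0 w [ 0.002  0.071 -0.003] deg 4.1 d [ 0.2 -0.7  7.2] |d| 7.2
-6.0 w [ 0.002  0.124 -0.003] deg 7.1 d [ 1.5 -0.7 12.7] |d| 12.8
-9.0 w [ 0.002  0.176 -0.003] deg 10.1 d [ 3.1 -0.7 18.2] |d| 18.5
```

View pics/s7.png

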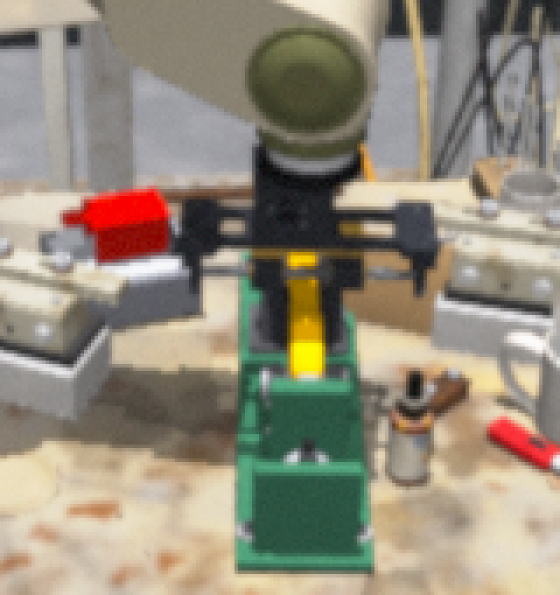

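Request:
arm_command([
  [[0, 0.012, 0, 1, 0, 1, 0], [0, 0.024, 0, 1, 0, 2.5, 0], [0, 0.036, 0, 1, 0, 4, 0], [0, 0.048, 0, 1.5, 0, 5, 0], [0, 0.06, 0, 1.5, 0, 6, 0], [0, 0.071, 0, 1.5, 0, 7, 0], [0, 0.071, 0, 1.5, 0, 7, 0], [0, 0.071, 0, 1.5, 0, 7, 0]],
])

```text
clock: 7.83
tool_pos: [618.8, -27.6, 77.5]
ee_rot: [0.739, 0.674, 0.018, -0.016]
wrist_force: [-2.1, 1.9, 3.1]
width: 0.243
```

```bash
python3 hk.py -  -5 -7 -9
```

```text
t 7.83 p [618.8 -27.6  77.5] F [-2.1  1.9  3.1] w 0.243 q [-0.26  0.65  1.32  0.05  1.18 -0.18]
origin [613.9 -80.   90. ] bar [628.6  79.1  97.8] pitch -2.8 pin in hook [ 0.1 -0.4  8. ] [0.26 0.1  0.05]
-5.0 w [ 0.001  0.038 -0.003] deg 2.2 d [ 0.4 -0.6  3.9] |d| 4.0
-7.0 w [ 0.001  0.073 -0.003] deg 4.2 d [ 1.1 -0.6  7.6] |d| 7.7
-9.0 w [ 0.001  0.108 -0.003] deg 6.2 d [ 2.  -0.6 11.3] |d| 11.5
```

Request:
arm_command([
  [[0, 0.006, 0, 0, 0, 0.6, 0], [0, 0.012, 0, 0, 0, 1.2, 0], [0, 0.018, 0, 0, 0, 1.8, 0], [0, 0.024, 0, 0, 0, 2.4, 0], [0, 0.03, 0, 0.5, 0, 3, 0], [0, 0.03, 0, 0.5, 0, 3, 0], [0, 0.03, 0, 0.5, 0, 3, 0], [0, 0.03, 0, 0.5, 0, 3, 0]],
])

```text
clock: 8.5
tool_pos: [619.0, -27.1, 74.7]
ee_rot: [0.738, 0.673, 0.029, -0.026]
wrist_force: [-4.1, -1.2, 1.7]
width: 0.244
```

```bash
python3 hk.py s8.png  -6 -7 -9; python3 - <<'E'
from h import *
c=cap('top'); cv2.imwrite('pics/t8.png',cv2.resize(c['frame'][120:230,230:360],None,fx=5,fy=5,interpolation=3))
E
```

```text
t 8.5 p [619.  -27.1  74.7] F [-4.1 -1.2  1.7] w 0.244 q [-0.27  0.65  1.33  0.08  1.18 -0.21]
origin [614.1 -79.8  85.6] bar [628.7  79.   98.1] pitch -4.5 pin in hook [-0.3 -0.5 12.4] [-0.4   0.41 -0.  ]
-6.0 w [ 0.002  0.027 -0.003] deg 1.5 d [ 0.2 -0.8  3. ] |d| 3.1
-7.0 w [ 0.002  0.044 -0.003] deg 2.5 d [ 0.6 -0.8  4.8] |d| 4.9
-9.0 w [ 0.002  0.079 -0.003] deg 4.5 d [ 1.3 -0.8  8.6] |d| 8.7
```

View pics/s8.png

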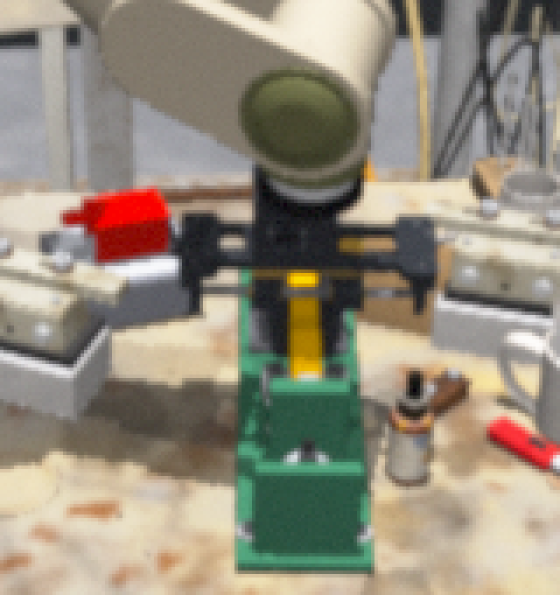

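View pics/t8.png

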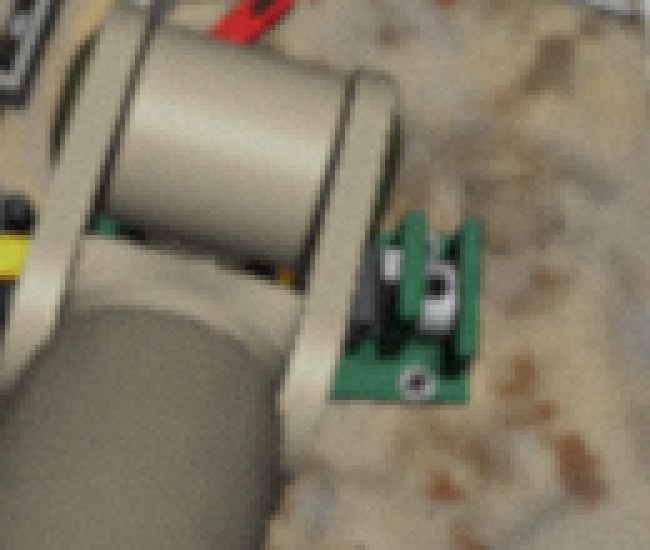

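```bash
cat > hm.py <<'E'
from plan import *
from h import *
def head(c,n,verbose=True):
    W=cloud(c); hsv=cv2.cvtColor(c['frame'],cv2.COLOR_BGR2HSV); h,s,v=[hsv[...,i] for i in range(3)]
    r=np.radians(YAW); rx=np.array([np.cos(r),np.sin(r)]); D=W[...,:2]-PIN[:2]; X=D@rx; Y=D@np.array([-rx[1],rx[0]]); Z=W[...,2]
    m=(h>18)&(h<36)&(s>140)&(abs(Y)<20)&(X>-110)&(X<60)&(Z>50)&(Z<200)
    for a in range(-110,60,8):
        q=m&(X>=a)&(X<a+8)
        if q.sum()>3: print(n,a,q.sum(),'Zmax',np.percentile(Z[q],[10,50,90]).round(1),'Y',np.percentile(Y[q],[5,95]).round(1))
    d=(s<80)&(v<120)&(abs(Y)<35)&(X>-22)&(X<60)&(Z>60)&(Z<135)
    for a in range(-20,60,8):
        q=d&(X>=a)&(X<a+8)&(abs(Y)>14)
        if q.sum()>3: print('   cheek',a,q.sum(),np.percentile(Z[q],[50,90,97]).round(1))
if __name__=='__main__':
    import sys
    head(dict(np.load(sys.argv[1])),sys.argv[1])
E
python3 hm.py last_side.npz; python3 hm.py side4.npz|grep cheek
```

```text
last_side.npz -110 14 Zmax [102.6 105.8 106.3] Y [-10.   10.3]
last_side.npz -102 8 Zmax [104.8 106.3 108.5] Y [-8.2  6.3]
last_side.npz -86 15 Zmax [103.  103.9 105.1] Y [-7.4  9.7]
last_side.npz -78 15 Zmax [102.  103.4 105.2] Y [-9.5  9.5]
last_side.npz -70 11 Zmax [102.4 103.5 105.3] Y [-9.6  7.9]
last_side.npz -62 13 Zmax [103.3 103.9 105.1] Y [-10.7   9.8]
last_side.npz -54 17 Zmax [ 96.9 106.4 121.2] Y [-13.   11.5]
last_side.npz -46 20 Zmax [ 82.8 103.3 117.5] Y [-13.   14.7]
last_side.npz -38 9 Zmax [114.6 164.7 166.3] Y [-19.6   3.4]
last_side.npz -30 13 Zmax [118.3 120.6 169. ] Y [-9.7  8.9]
last_side.npz -22 15 Zmax [119.  121.  122.8] Y [-9.   9.9]
last_side.npz -14 21 Zmax [118.7 120.5 122.1] Y [-10.9   7.1]
last_side.npz -6 17 Zmax [118.3 119.4 121.1] Y [-11.    9.4]
last_side.npz 2 19 Zmax [117.1 118.7 121.4] Y [-11.1   6.8]
last_side.npz 10 17 Zmax [117.8 119.1 119.9] Y [-11.2   8.9]
last_side.npz 18 26 Zmax [114.1 116.7 119.3] Y [-11.2   8.9]
   cheek -12 7 [ 98.2 101.1 102. ]
   cheek -4 20 [101.6 103.5 103.9]
   cheek 4 27 [101.  103.4 104.4]
   cheek -12 8 [112.8 114.1 114.8]
   cheek -4 9 [112.9 114.  114.3]
   cheek 4 12 [103.5 112.9 114.8]
```

Cheeks are down about 10 mm (pin at about 88) and the head top is at 119, putting the hook origin at about 86. So the pin is at the seat, past the latch. Now I ease back up to level and tug slightly to verify the latch.

```bash
python3 hk.py - 0 2 3.5
```

```text
t 8.6 p [619.  -27.   74.8] F [-3.4 -3.3  1.4] w 0.238 q [-0.27  0.65  1.33  0.08  1.18 -0.21]
origin [614.1 -79.8  85.7] bar [628.8  79.   98.2] pitch -4.5 pin in hook [-0.2 -0.6 12.4] [-0.49  0.42 -0.01]
0.0 w [ 0.002 -0.078 -0.003] deg 4.5 d [-1.1 -0.8 -8.3] |d| 8.4
2.0 w [ 0.002 -0.113 -0.003] deg 6.5 d [ -1.2  -0.8 -12.1] |d| 12.2
3.5 w [ 0.002 -0.139 -0.003] deg 8.0 d [ -1.3  -0.7 -15. ] |d| 15.1
```

Request:
arm_command([
  [[0, -0.02, 0, 0, 0, -2, 0], [0, -0.04, 0, -0.5, 0, -4, 0], [0, -0.06, 0, -0.5, 0, -6, 0], [0, -0.078, 0, -0.5, 0, -8, 0], [0, -0.096, 0, -0.5, 0, -10, 0], [0, -0.113, 0, -0.5, 0, -12, 0], [0, -0.125, 0, -0.5, 0, -13.5, 0], [0, -0.125, 0, -0.5, 0, -13.5, 0]],
])

```text
clock: 9.27
tool_pos: [618.9, -28.0, 88.0]
ee_rot: [0.738, 0.674, -0.017, 0.016]
wrist_force: [1.3, -2.6, -5.0]
width: 0.243
```

```bash
python3 hk.py s9.png 0 ; python3 hm.py last_side.npz | tail -14
```

```text
t 9.27 p [618.9 -28.   88. ] F [ 1.3 -2.6 -5. ] w 0.243 q [-0.22  0.64  1.31 -0.05  1.19 -0.11]
origin [614.2 -79.  105.4] bar [628.8  80.1  97.9] pitch 2.7 pin in hook [ 1.2 -0.6 -7.5] [-0.17 -0.13  0.02]
0.0 w [ 0.001  0.047 -0.002] deg 2.7 d [-0.5 -0.8  5. ] |d| 5.1
last_side.npz -46 28 Zmax [ 97.7 180.3 182.4] Y [-16.6  16.1]
last_side.npz -38 13 Zmax [170.8 174.5 187. ] Y [-10.6   8. ]
last_side.npz -30 11 Zmax [136.1 137.9 139.2] Y [-10.    8.1]
last_side.npz -22 17 Zmax [136.8 139.  140.7] Y [-11.3   9. ]
last_side.npz -14 13 Zmax [137.6 139.1 140.4] Y [-11.5   7.3]
last_side.npz -6 22 Zmax [136.2 139.7 141.5] Y [-9.2 12.2]
last_side.npz 2 14 Zmax [138.1 139.2 140.4] Y [-11.7   8.3]
last_side.npz 10 28 Zmax [135.3 138.9 140.9] Y [-11.8   7.2]
last_side.npz 18 33 Zmax [129.6 133.5 137.1] Y [-11.7   8. ]
last_side.npz 26 23 Zmax [125.3 128.2 130.9] Y [-11.4   8. ]
last_side.npz 34 4 Zmax [128.1 129.9 130.5] Y [-1.6  4.9]
   cheek -12 12 [111.6 113.9 114.4]
   cheek -4 15 [113.6 114.9 116.1]
   cheek 4 13 [112.3 116.  116.2]
```

View pics/s9.png

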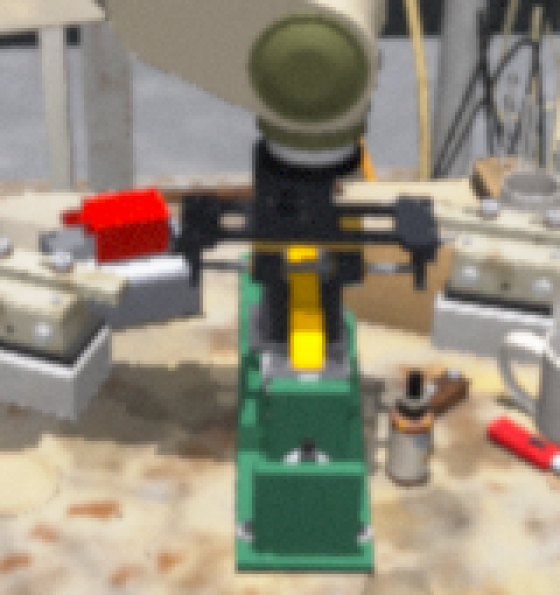

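Request:
arm_command([
  [[0, -0.01, 0, 0, 0, -1, 0], [0, -0.02, 0, 0, 0, -2, 0], [0, -0.03, 0, 0, 0, -3, 0], [0, -0.035, 0, 0, 0, -3.5, 0], [0, -0.035, 0, 0, 0, -3.5, 0], [0, -0.035, 0, 0, 0, -3.5, 0], [0, -0.035, 0, 0, 0, -3.5, 0], [0, -0.035, 0, 0, 0, -3.5, 0]],
])

```text
clock: 9.98
tool_pos: [618.3, -28.3, 89.2]
ee_rot: [0.738, 0.673, -0.031, 0.027]
wrist_force: [5.6, -4.5, -24.6]
width: 0.246
```

```bash
python3 hk.py s10.png 0 ; python3 hm.py last_side.npz | tail -14
```

```text
t 9.98 p [618.3 -28.3  89.2] F [  5.6  -4.5 -24.6] w 0.246 q [-0.2   0.64  1.3  -0.09  1.19 -0.08]
origin [613.7 -78.7 108.3] bar [628.4  80.1  95.4] pitch 4.6 pin in hook [  0.9   0.  -10.5] [-0.05 -1.    0.07]
0.0 w [-0.002  0.081 -0.003] deg 4.7 d [ 0.1 -0.2  6.2] |d| 6.2
last_side.npz -54 18 Zmax [111.2 129.8 182.5] Y [-14.5  13.6]
last_side.npz -46 35 Zmax [ 95.2 173.4 185.8] Y [-15.8  16.2]
last_side.npz -38 5 Zmax [124.2 175.4 175.5] Y [-14.3  -5.1]
last_side.npz -30 11 Zmax [137.  138.4 139.4] Y [-10.    8.2]
last_side.npz -22 15 Zmax [137.6 139.1 140.8] Y [-11.3   7.2]
last_side.npz -14 13 Zmax [138.3 139.6 142.7] Y [-11.6   8.8]
last_side.npz -6 16 Zmax [139.1 140.6 141.4] Y [-9.8  6.7]
last_side.npz 2 20 Zmax [139.1 140.4 141.7] Y [-11.8   8.2]
last_side.npz 10 19 Zmax [137.9 140.  141.3] Y [-9.7  8. ]
last_side.npz 18 41 Zmax [129.9 135.8 139.5] Y [-11.9   7.9]
last_side.npz 26 23 Zmax [126.1 128.7 133.2] Y [-9.3  7.7]
   cheek -12 11 [111.5 113.7 114.8]
   cheek -4 9 [113.9 115.2 115.4]
   cheek 4 6 [ 95.7 108.1 112.4]
```

The tug gives −24.6 N, so the latch is holding the pin. Lowering to level and letting go.

Request:
arm_command([
  [[0, 0.02, 0, 0, 0, 2, 0], [0, 0.04, 0, 0, 0, 4, 0], [0, 0.06, 0, 0, 0, 5.5, 0], [0, 0.07, 0, 0, 0, 7, 0], [0, 0.075, 0, 0, 0, 7.5, 0], [0, 0.075, 0, 0, 0, 7.5, 0], [0, 0.075, 0, 0, 0, 7.5, 27], [0, 0.075, 0, 0, 0, 7.5, 35]],
])

```text
clock: 10.7
tool_pos: [619.5, -28.7, 85.3]
ee_rot: [0.739, 0.674, -0.001, 0.004]
wrist_force: [0.5, -0.6, 0.5]
width: 0.323
```

```bash
python3 hk.py - 0
```

```text
t 10.7 p [619.5 -28.7  85.3] F [ 0.5 -0.6  0.5] w 0.323 q [-0.23  0.64  1.31 -0.01  1.19 -0.14]
origin [614.7 -80.4 100.6] bar [629.3  78.9  99.5] pitch 0.4 pin in hook [ 0.2 -1.2 -2.6] [-0.04 -0.1  -0.  ]
0.0 w [ 0.004  0.007 -0.003] deg 0.5 d [-0.  -1.4  2.3] |d| 2.7
```

Request:
arm_command([
  [[0, 0, 0, 0, 0, 0, 50], [0, 0, 0, 0, 0, 0, 70], [0, 0, 0, 0, 0, -5, 70], [0, 0, 0, 0, 0, -25, 70], [0, 0, 0, 0, 0, -50, 70], [0, 0, 0, 0, 0, -80, 60], [0, 0, 0, 0, 0, -110, 50], [0, 0, 0, 0, 0, -130, 40]],
])

```text
clock: 11.37
tool_pos: [619.2, -27.9, 218.0]
ee_rot: [0.739, 0.674, -0.001, 0.004]
wrist_force: [0.3, -0.5, 0.9]
width: 0.497
```

```bash
cat > box.py <<'E'
from plan import *
BO=np.array([481.6,158.1]); BY=13.2
def bx(x,y,z):
    a=np.radians(BY); return np.array([BO[0]+x*np.cos(a)-y*np.sin(a),BO[1]+x*np.sin(a)+y*np.cos(a),z])
def boxR(sign=1,pitch=0):
    # fingers down, tool y along -box y (sign=1); tool x = box x
    a=np.radians(BY); X=np.array([np.cos(a),np.sin(a),0]); Y=np.array([-np.sin(a),np.cos(a),0])
    return np.column_stack([sign*X,-sign*Y,[0,0,-1]])
E
python3 - <<'E'
from box import *
from h import *
st()
show(bx(-44,0,140),boxR(1),'s1'); show(bx(-44,0,140),boxR(-1),'s-1')
for n,r in(('side',(slice(90,270),slice(150,340))),('top',(slice(140,270),slice(150,340)))):
    c=cap(n); np.savez(n+'11.npz',**c); cv2.imwrite(f'pics/{n}11.png',cv2.resize(c['frame'][r],None,fx=3.5,fy=3.5,interpolation=3))
E
python3 hm.py side11.npz
```

```text
t 11.37 p [619.2 -27.9 218. ] F [ 0.3 -0.5  0.9] w 0.497 q [-0.23  0.52  1.13 -0.01  1.49 -0.14]
s1 w [0.009 0.002 1.249] deg 71.5 d [ 159.2 -196.3   75.8] |d| 263.8
s-1 w [-0.002  0.01  -1.893] deg 108.5 d [ 159.2 -196.3   75.8] |d| 263.8
side11.npz -110 15 Zmax [102.6 109.6 111.3] Y [-11.5   8.2]
side11.npz -102 15 Zmax [ 98.2 109.3 110.9] Y [-11.7   9.9]
side11.npz -94 14 Zmax [107.9 110.1 111.4] Y [-9.4  9.6]
side11.npz -86 13 Zmax [107.6 109.3 111.6] Y [-9.4  9.5]
side11.npz -78 14 Zmax [109.4 110.  111.6] Y [-9.6  7.5]
side11.npz -70 9 Zmax [110.3 111.6 112.5] Y [-8.8  7.9]
side11.npz -62 11 Zmax [110.7 112.3 113.5] Y [-8.6  7.4]
side11.npz -54 8 Zmax [113.3 114.1 115.2] Y [-9.1  7.4]
side11.npz -30 5 Zmax [129.3 130.2 131.7] Y [-10.    5.4]
side11.npz -22 16 Zmax [130.1 131.2 133.7] Y [-9.3  9.4]
side11.npz -14 18 Zmax [130.3 131.3 132.9] Y [-11.2   9.1]
side11.npz -6 19 Zmax [124.9 132.  133.1] Y [-11.3  12.3]
side11.npz 2 16 Zmax [130.1 132.1 133.4] Y [-11.5   8.6]
side11.npz 10 19 Zmax [129.8 131.9 132.8] Y [-9.4  8.5]
side11.npz 18 35 Zmax [123.9 127.2 131.3] Y [-11.6   8.3]
side11.npz 26 8 Zmax [124.4 125.5 127.4] Y [-8.3  4.9]
side11.npz 34 6 Zmax [129.  130.  131.3] Y [-4.   7.1]
   cheek -12 13 [112.2 113.1 113.2]
   cheek -4 20 [113.2 114.4 115.1]
   cheek 4 16 [113.  114.1 114.8]
```

View pics/side11.png

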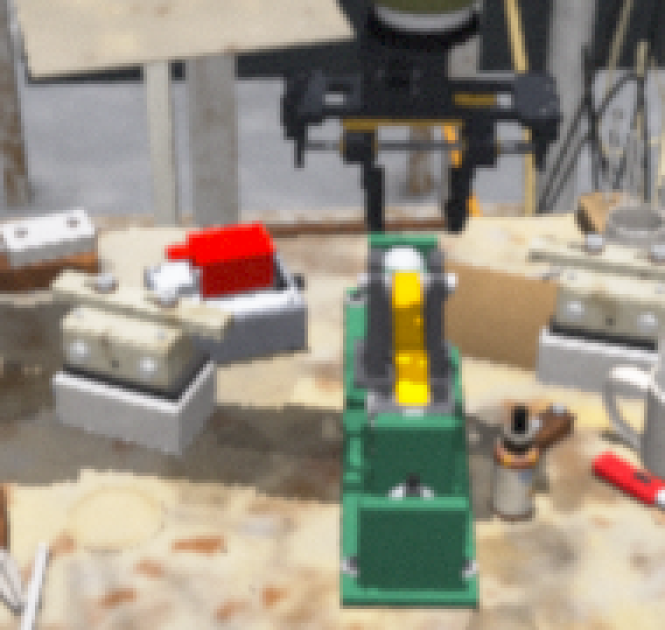

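View pics/top11.png

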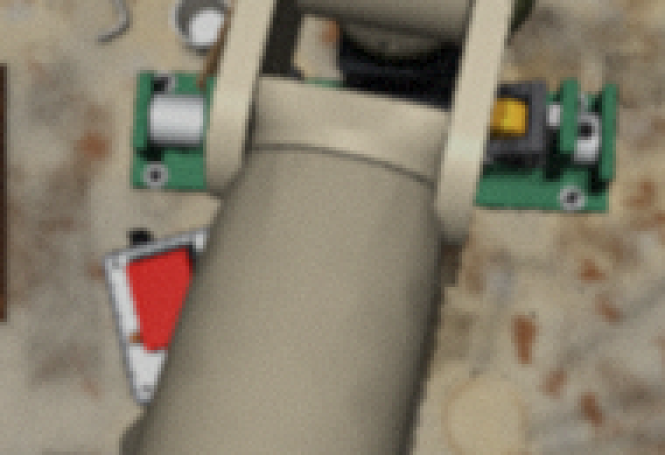

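The hook lies level, with the bar ends visible in both notches (top 132, shank 110). Next the switch box: checking its frame from the first pictures.

```bash
python3 - <<'E'
from box import *
from seg import *
a=np.radians(BY); X=np.array([np.cos(a),np.sin(a)]); Y=np.array([-X[1],X[0]])
for n in('top','side'):
    W,M=masks(load(n+'0.npz')); D=W[...,:2]-BO; x=D@X; y=D@Y; z=W[...,2]
    m=M['red']&(z>86)&(z<102)&(abs(y)<60)
    for lo,hi in((-60,-45),(-45,-30),(-22,-5),(-5,15),(15,35)):
        q=m&(x>=lo)&(x<hi); print(n,lo,q.sum(),np.percentile(y[q],[3,97]).round(1) if q.sum() else '',np.median(z[q]).round(1) if q.sum() else '')
    print('  x',np.percentile(x[m],[0.5,99.5]).round(1))
E
```

```text
top -60 7 [-6.6  5.7] 94.4
top -45 38 [-8.7  6.7] 94.4
top -22 119 [-21.2  22.1] 94.0
top -5 132 [-22.2  21. ] 94.2
top 15 129 [-21.9  20.7] 94.0
  x [-46.6  39.5]
side -60 7 [-10.5   1.3] 94.6
side -45 22 [-12.    8.3] 94.6
side -22 60 [-22.6  20.7] 95.0
side -5 70 [-23.1  21.9] 95.0
side 15 68 [-22.   21.6] 94.8
  x [-49.6  36.2]
```

```bash
python3 - <<'E'
from box import *
show(bx(-42,-0.7,140),boxR(1),'pre'); show(bx(-42,-.7,85),boxR(1),'tab')
from h import *
W=cloud(load('top0.npz')); m=(W[...,0]>380)&(W[...,0]<480)&(W[...,1]>20)&(W[...,1]<110)&(W[...,2]<300); print(np.percentile(W[m][:,2],[90,99.5]))
E
```

```text
pre w [0.013 0.    1.249] deg 71.6 d [ 159.3 -195.2   75.7] |d| 263.1
tab w [0.013 0.    1.249] deg 71.6 d [ 159.7 -195.7  130.7] |d| 284.4
[116.2262037  126.08014847]
```

Request:
arm_command([
  [[0.001, 0, 0.11, 14, -17, 3, 50], [0.002, 0, 0.225, 29, -35, 6, 50], [0.003, 0, 0.34, 44, -53, 12, 50], [0.004, 0, 0.455, 58, -71, 20, 50], [0.006, 0, 0.57, 73, -89, 28, 50], [0.007, 0, 0.685, 87, -107, 36, 50], [0.008, 0, 0.8, 102, -125, 44, 50], [0.009, 0, 0.91, 116, -142, 52, 50]],
])

```text
clock: 12.13
tool_pos: [486.6, 101.1, 160.4]
ee_rot: [0.961, 0.278, -0.004, -0.0]
wrist_force: [0.6, -0.3, -0.2]
width: 0.499
```

```bash
cat > bt.py <<'E'
from box import *
import sys
st()
for a in sys.argv[1:]:
    x,y,z=map(float,a.split(',')); show(bx(x,y,z),boxR(1),a)
E
python3 bt.py " -42,-0.7,140" " -42,-0.7,85"
```

```text
t 12.13 p [486.6 101.1 160.4] F [ 0.6 -0.3 -0.2] w 0.499 q [-0.03  0.37  1.57 -0.    1.22  0.98]
 -42,-0.7,140 w [-0.001  0.007  0.333] deg 19.1 d [-13.6 -63.9  20.6] |d| 68.5
 -42,-0.7,85 w [-0.001  0.007  0.333] deg 19.1 d [-13.2 -63.8  75.6] |d| 99.8
```

Request:
arm_command([
  [[0, 0.002, 0.09, -4, -17, 6, 50], [0, 0.004, 0.18, -7, -34, 11, 50], [0, 0.006, 0.27, -11, -52, 17, 50], [0, 0.007, 0.333, -14, -64, 22, 50], [0, 0.007, 0.333, -14, -64, 35, 50], [0, 0.007, 0.333, -13, -64, 50, 50], [0, 0.007, 0.333, -13, -64, 60, 50], [0, 0.007, 0.333, -13, -64, 60, 50]],
], force=15)

```text
clock: 12.8
tool_pos: [440.9, 147.1, 99.5]
ee_rot: [0.993, 0.118, -0.002, -0.001]
wrist_force: [0.8, -0.8, 0.1]
width: 0.502
```

```bash
python3 bt.py " -42,-0.7,85"; python3 - <<'E'
from h import *
for n,r in(('side',(slice(60,220),slice(130,290))),('top',(slice(170,300),slice(140,300)))):
    c=cap(n); cv2.imwrite(f'pics/{n}12.png',cv2.resize(c['frame'][r],None,fx=3.5,fy=3.5,interpolation=3))
E
```

```text
t 12.8 p [440.9 147.1  99.5] F [ 0.8 -0.8  0.1] w 0.502 q [0.07 0.4  1.74 0.   1.01 1.4 ]
 -42,-0.7,85 w [-0.001  0.004  0.006] deg 0.4 d [ 0.2 -0.7 14.5] |d| 14.5
```

View pics/side12.png

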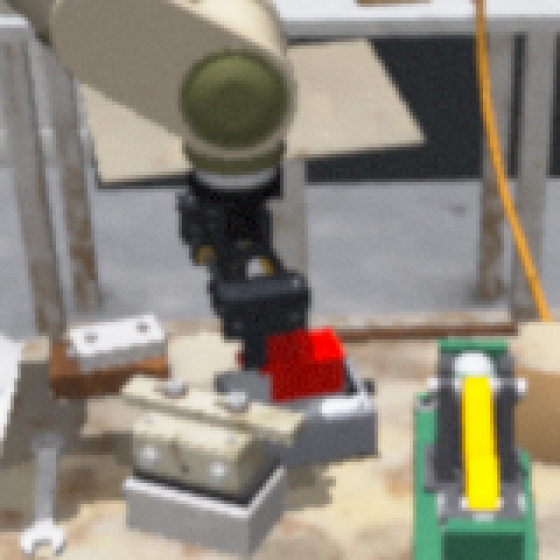

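The fingers are in front of the hood. Descending and pinching the tab.

Request:
arm_command([
  [[0, 0.004, 0.006, 0, -1, 8, 50], [0, 0.004, 0.006, 0, -1, 15, 50], [0, 0.004, 0.006, 0, -1, 15, 20], [0, 0.004, 0.006, 0, -1, 15, 5], [0, 0.004, 0.006, 0, -1, 15, 5], [0, 0.004, 0.006, 0, -1, 15, 5], [0, 0.004, 0.006, 0, -1, 15, 5], [0, 0.004, 0.006, 0, -1, 15, 5]],
], force=15)

```text
clock: 13.57
tool_pos: [441.9, 149.2, 86.9]
ee_rot: [0.993, 0.115, 0.002, -0.002]
wrist_force: [-0.9, 8.3, 1.2]
width: 0.224
```

```bash
python3 - <<'E'
from box import *
st()
# arc of tab about hinge (40,56); tcp offset from tab start
s=manip.observe(); p0=np.array(s['tool_pos'])
v=np.array([-42-40,90-56])
for t in (0,.25,.5,.75,1.0,1.25,1.5,1.7,1.8):
    c,s_=np.cos(t),np.sin(t)
    # lifting: front (-x) goes up: rotate (x,z)
    x=v[0]*c+v[1]*s_; z=-v[0]*s_+v[1]*c
    print(t,'tool x',round(x-v[0],1),'tool z',round(-(z-v[1]),1))
E
```

```text
t 13.57 p [441.9 149.2  86.9] F [-0.9  8.3  1.2] w 0.224 q [0.07 0.42 1.75 0.   0.96 1.41]
0 tool x 0.0 tool z -0.0
0.25 tool x 11.0 tool z -19.2
0.5 tool x 26.3 tool z -35.2
0.75 tool x 45.2 tool z -46.8
1.0 tool x 66.3 tool z -53.4
1.25 tool x 88.4 tool z -54.5
1.5 tool x 110.1 tool z -50.2
1.7 tool x 126.3 tool z -42.9
1.8 tool x 133.7 tool z -38.1
```

Tab gripped (19.7 mm). Lifting along the arc.

Request:
arm_command([
  [[0, 0, 0, 4, -1, -8, 5], [0, 0, 0, 8, -1, -16, 5], [0, 0, 0, 17, -1, -26, 5], [0, 0, 0, 26, -1, -35, 5], [0, 0, 0, 37, -1, -43, 5], [0, 0, 0, 49, -1, -48, 5], [0, 0, 0, 62, -1, -52, 5], [0, 0, 0, 75, -1, -54, 5]],
])

```text
clock: 14.23
tool_pos: [514.7, 166.9, 141.7]
ee_rot: [0.993, 0.115, 0.002, -0.001]
wrist_force: [-2.7, 4.9, -1.9]
width: 0.221
```

```bash
python3 bt.py; python3 - <<'E'
from h import *
for n,r in(('side',(slice(60,220),slice(130,290))),('top',(slice(170,300),slice(140,300)))):
    c=cap(n); cv2.imwrite(f'pics/{n}13.png',cv2.resize(c['frame'][r],None,fx=3.5,fy=3.5,interpolation=3))
E
```

```text
t 14.23 p [514.7 166.9 141.7] F [-2.7  4.9 -1.9] w 0.221 q [0.09 0.45 1.48 0.   1.2  1.43]
```

View pics/side13.png

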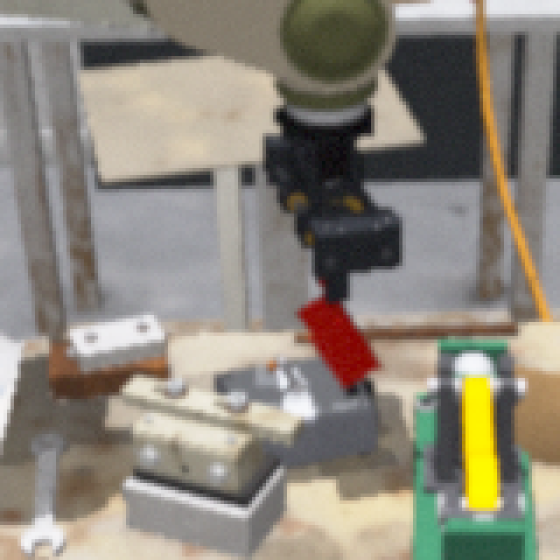

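The guard is rising. Continuing to about 1.7 rad, then letting go.

Request:
arm_command([
  [[0, 0, 0, 13, 0, 0, 5], [0, 0, 0, 26, 0, 2, 5], [0, 0, 0, 39, 0, 6, 5], [0, 0, 0, 51, 0, 11, 5], [0, 0, 0, 51, 0, 11, 5], [0, 0, 0, 51, 0, 11, 40], [0, 0, 0, 51, 0, 11, 45], [0, 0, 0, 51, 0, 11, 45]],
])

```text
clock: 15.0
tool_pos: [564.2, 177.5, 130.2]
ee_rot: [0.993, 0.115, 0.002, -0.0]
wrist_force: [0.0, -0.9, 0.8]
width: 0.428
```

Request:
arm_command([
  [[0, 0, 0, 0, 0, -15, 45], [0, 0, 0, -5, 0, -35, 45], [0, 0, 0, -30, 0, -45, 20], [0, 0, 0, -65, 0, -45, 0], [0, 0, 0, -100, 0, -45, 0], [0, 0, 0, -130, 0, -45, 0], [0, 0, 0, -150, 0, -45, 0], [0, 0, 0, -150, 0, -45, 0]],
])

```text
clock: 15.67
tool_pos: [414.6, 142.9, 174.7]
ee_rot: [0.993, 0.115, 0.001, -0.001]
wrist_force: [-0.6, 0.0, 0.0]
width: 0.024
```

```bash
python3 bt.py " -35,0,120" " -35,0,72" " 5,0,72"; python3 - <<'E'
from h import *
for n,r in(('side',(slice(60,220),slice(130,290))),('top',(slice(170,300),slice(140,300)))):
    c=cap(n); np.savez(n+'14.npz',**c); cv2.imwrite(f'pics/{n}14.png',cv2.resize(c['frame'][r],None,fx=3.5,fy=3.5,interpolation=3))
E
```

```text
t 15.67 p [414.6 142.9 174.7] F [-0.6  0.   0. ] w 0.024 q [0.06 0.25 1.7  0.   1.19 1.4 ]
 -35,0,120 w [-0.001 -0.003 -0.001] deg 0.2 d [33.6  0.5 54.8] |d| 64.3
 -35,0,72 w [-0.001 -0.003 -0.001] deg 0.2 d [ 33.4   0.5 102.8] |d| 108.1
 5,0,72 w [-0.001 -0.003 -0.001] deg 0.2 d [ 73.4   0.5 103. ] |d| 126.4
```

View pics/side14.png

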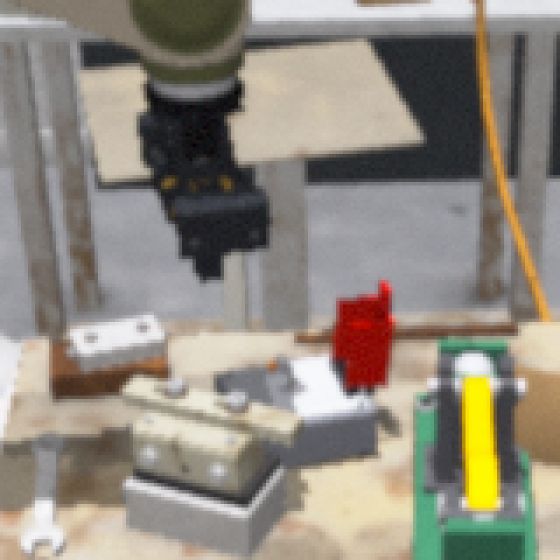

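View pics/top14.png

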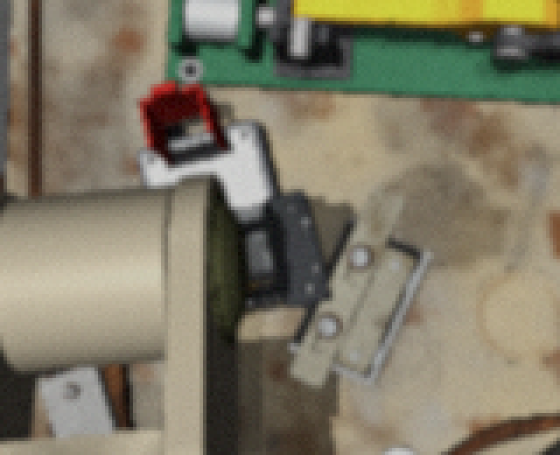

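The guard stands open at about 1.65 rad. Now the closed fingers go down in front of the toggle.

Request:
arm_command([
  [[0, 0, 0, 15, 0, 25, 0], [0, 0, 0, 28, 0, 50, 0], [0, 0, 0, 28, 0, 75, 0], [0, 0, 0, 28, 0, 95, 0], [0, 0, 0, 28, 0, 103, 0], [0, 0, 0, 34, 0, 103, 0], [0, 0, 0, 38, 0, 103, 0], [0, 0, 0, 42, 0, 103, 0]],
])

```text
clock: 16.43
tool_pos: [460.5, 153.3, 72.6]
ee_rot: [0.993, 0.115, 0.003, -0.001]
wrist_force: [-2.9, -0.6, 2.3]
width: 0.009
```

```bash
python3 bt.py " -10,0,72" "0,0,72"; python3 - <<'E'
from h import *
for n,r in(('side',(slice(90,220),slice(150,290))),('top',(slice(170,300),slice(140,300)))):
    c=cap(n); np.savez(n+'15.npz',**c); cv2.imwrite(f'pics/{n}15.png',cv2.resize(c['frame'][r],None,fx=4.5,fy=4.5,interpolation=3))
E
```

```text
t 16.43 p [460.5 153.3  72.6] F [-2.9 -0.6  2.3] w 0.009 q [0.08 0.47 1.72 0.   0.95 1.42]
 -10,0,72 w [-0.    -0.006 -0.   ] deg 0.3 d [11.6  0.2  0.7] |d| 11.7
0,0,72 w [-0.    -0.006 -0.   ] deg 0.3 d [21.6  0.2  0.8] |d| 21.7
```

View pics/side15.png

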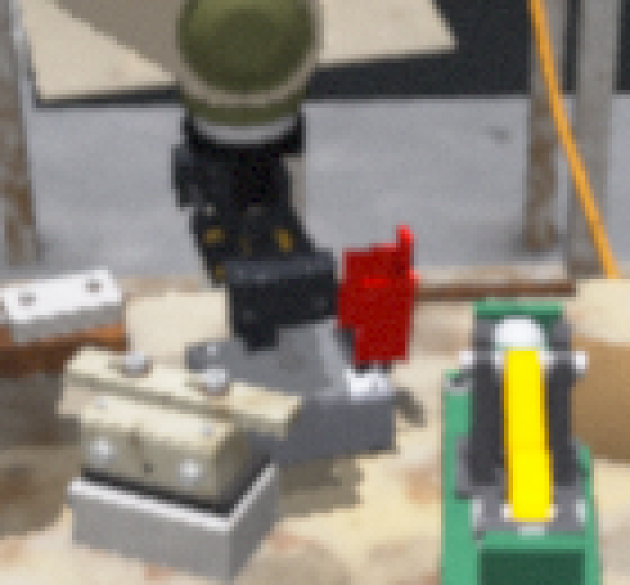

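Contact shows (−2.9 N in x). Pushing the toggle over.

Request:
arm_command([
  [[0, 0, 0, 3, 0, 1, 0], [0, 0, 0, 6, 0, 1, 0], [0, 0, 0, 9, 0, 1, 0], [0, 0, 0, 12, 0, 1, 0], [0, 0, 0, 15, 0, 1, 0], [0, 0, 0, 17, 0, 1, 0], [0, 0, 0, 17, 0, 1, 0], [0, 0, 0, 17, 0, 1, 0]],
])

```text
clock: 17.2
tool_pos: [476.2, 157.1, 70.6]
ee_rot: [0.993, 0.115, 0.002, -0.001]
wrist_force: [-1.5, -0.8, 1.2]
width: 0.005
```

```bash
python3 bt.py "0,0,72"
```

```text
t 17.2 p [476.2 157.1  70.6] F [-1.5 -0.8  1.2] w 0.005 q [0.08 0.49 1.68 0.   0.97 1.42]
0,0,72 w [-0.001 -0.005 -0.   ] deg 0.3 d [ 5.5  0.3 -1.3] |d| 5.6
```

Request:
arm_command([
  [[0, 0, 0, 2, 0, 0, 0], [0, 0, 0, 4, 0, 0, 0], [0, 0, 0, 6, 0, 0, 0], [0, 0, 0, 7, 0, 0, 0], [0, 0, 0, 8, 0, 0, 0], [0, 0, 0, 8, 0, 0, 0], [0, 0, 0, 8, 0, 0, 0], [0, 0, 0, 8, 0, 0, 0]],
])

```text
clock: 17.87
tool_pos: [478.1, 157.9, 70.0]
ee_rot: [0.993, 0.115, -0.005, -0.0]
wrist_force: [-23.0, -7.5, 14.7]
width: 0.008
```

```bash
python3 bt.py "0,0,72"
```

```text
t 17.87 p [478.1 157.9  70. ] F [-23.   -7.5  14.7] w 0.008 q [ 0.08  0.5   1.66 -0.    0.99  1.42]
0,0,72 w [-0.001  0.01   0.   ] deg 0.6 d [ 3.4  0.6 -2.1] |d| 4.0
```

A hard stop with 23 N means the lever is fully over. Backing off to look.

Request:
arm_command([
  [[0, 0, 0, -10, 0, 0, 0], [0, 0, 0, -25, 0, -5, 0], [0, 0, 0, -35, 0, -25, 0], [0, 0, 0, -40, 0, -55, 0], [0, 0, 0, -50, 0, -85, 0], [0, 0, 0, -80, 0, -100, 20], [0, 0, 0, -100, 0, -105, 45], [0, 0, 0, -100, 0, -105, 45]],
])

```text
clock: 18.53
tool_pos: [383.9, 135.7, 176.6]
ee_rot: [0.993, 0.115, 0.003, -0.001]
wrist_force: [1.6, -0.6, 1.2]
width: 0.211
```

```bash
python3 bt.py; python3 - <<'E'
from h import *
from box import BO,BY
a=np.radians(BY); X=np.array([np.cos(a),np.sin(a)]); Y=np.array([-X[1],X[0]])
for n,r in(('side',(slice(110,200),slice(170,270))),('top',(slice(180,270),slice(160,260)))):
    c=cap(n); np.savez(n+'16.npz',**c); cv2.imwrite(f'pics/{n}16.png',cv2.resize(c['frame'][r],None,fx=6,fy=6,interpolation=3))
    W=cloud(c); D=W[...,:2]-BO; x=D@X; y=D@Y; z=W[...,2]
    hsv=cv2.cvtColor(c['frame'],cv2.COLOR_BGR2HSV); red=((hsv[...,0]<6)|(hsv[...,0]>174))&(hsv[...,1]>120)
    q=red&(abs(y)<40)&(x>0)&(x<140)&(z>55)&(z<170)
    for lo in range(60,150,10):
        k=q&(z>=lo)&(z<lo+10)
        if k.sum()>2: print(n,lo,k.sum(),'x',np.percentile(x[k],[3,50,97]).round(1),'y',np.percentile(y[k],[3,97]).round(1))
    t=(~red)&(abs(y)<9)&(x>-30)&(x<38)&(z>58)&(z<95)
    print(n,'toggle pts',np.c_[x[t],y[t],z[t]].round(0)[:25].tolist())
E
```

```text
t 18.53 p [383.9 135.7 176.6] F [ 1.6 -0.6  1.2] w 0.211 q [0.05 0.2  1.77 0.   1.17 1.39]
side 60 47 x [39.5 48.9 72.5] y [-24.6  26.5]
side 70 55 x [39.1 51.6 73.9] y [-23.7  25.9]
side 80 46 x [40.  52.4 75.1] y [-25.1  26.7]
side 90 54 x [41.8 56.2 77.9] y [-24.8  27.8]
side 100 71 x [43.  61.2 77.3] y [-23.5  27.6]
side 110 82 x [44.2 65.9 80.6] y [-25.   27.6]
side 120 17 x [43.4 73.5 82. ] y [-26.2   2.8]
side 130 12 x [75.2 76.5 82.4] y [-10.3   6.2]
side 140 6 x [78.4 79.1 81.5] y [-6.9  6.3]
side toggle pts [[9.0, 3.0, 88.0], [12.0, 1.0, 89.0], [6.0, 4.0, 84.0], [9.0, 2.0, 85.0], [11.0, -2.0, 87.0], [15.0, 0.0, 85.0], [5.0, -3.0, 85.0], [8.0, -1.0, 83.0], [10.0, -4.0, 85.0], [13.0, -6.0, 85.0], [5.0, -1.0, 80.0], [8.0, -2.0, 80.0], [11.0, -1.0, 79.0], [5.0, -2.0, 77.0], [7.0, -3.0, 77.0], [11.0, -0.0, 75.0], [2.0, 0.0, 73.0], [5.0, -0.0, 73.0], [8.0, -0.0, 72.0], [37.0, 3.0, 65.0], [2.0, -0.0, 69.0], [5.0, -1.0, 69.0], [8.0, 1.0, 68.0], [37.0, 4.0, 60.0], [-2.0, -2.0, 68.0]]
top 60 24 x [43.3 74.1 75.7] y [-22.8  22.6]
top 70 22 x [44.5 75.2 76.4] y [-22.7  22.4]
top 80 32 x [42.4 75.8 77.8] y [-23.   22.8]
top 90 36 x [47.7 77.2 79. ] y [-23.   22.7]
top 100 31 x [46.  78.2 80.2] y [-22.9  22.6]
top 110 49 x [48.6 75.1 83.2] y [-22.9  24.4]
top 120 21 x [48.7 70.9 79.8] y [-22.   23.3]
top 130 18 x [77.8 79.8 83.6] y [-6.9  8.9]
top 140 10 x [79.6 82.6 84.7] y [-8.5  7.1]
top toggle pts [[37.0, 8.0, 59.0], [26.0, -4.0, 58.0], [16.0, 2.0, 84.0], [16.0, -1.0, 84.0], [14.0, -4.0, 87.0], [15.0, 6.0, 82.0], [13.0, 2.0, 87.0], [13.0, -0.0, 85.0], [12.0, -2.0, 83.0], [12.0, -4.0, 79.0], [11.0, 3.0, 83.0], [10.0, 0.0, 85.0], [10.0, -2.0, 83.0], [10.0, -4.0, 78.0], [8.0, 2.0, 81.0], [8.0, -1.0, 81.0], [8.0, -2.0, 75.0], [7.0, 4.0, 74.0], [6.0, 1.0, 74.0], [5.0, -1.0, 72.0], [6.0, -3.0, 65.0], [4.0, 2.0, 68.0], [3.0, -0.0, 69.0], [3.0, -2.0, 62.0], [2.0, 4.0, 63.0]]
```

View pics/side16.png

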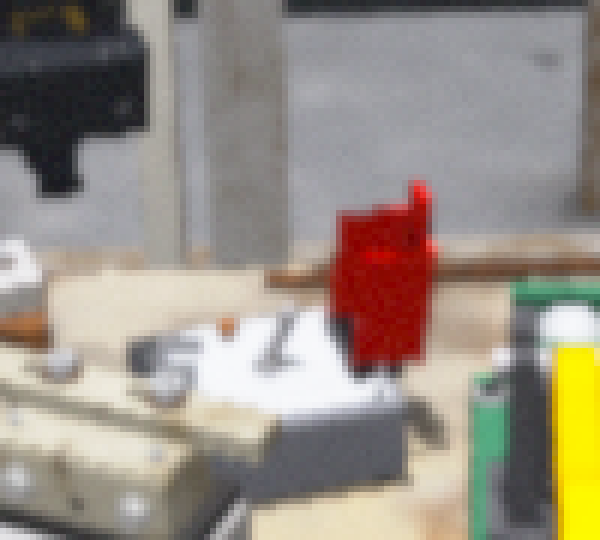

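View pics/top16.png

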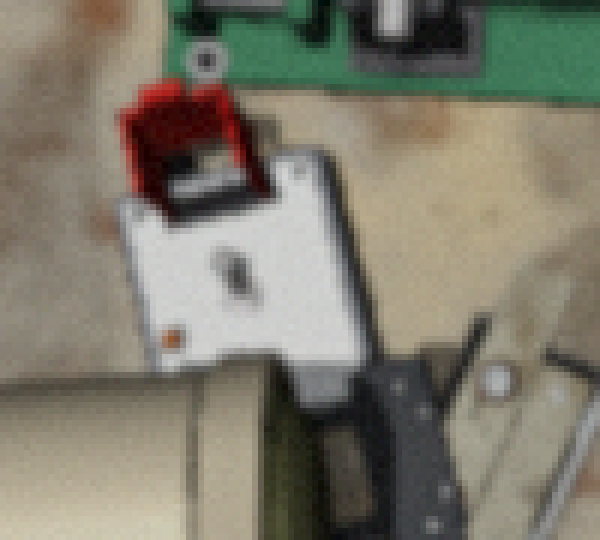

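Toggle tip is at x≈13, z≈85 — fully armed (the model gives 13.7). Guard tab is at x≈80, z≈137. Going back to the release pose (564.2,177.5,130.2) to re-grip it.

```bash
python3 - <<'E'
from box import *
show([564.2,177.5,176],boxR(1)); show([564.2,177.5,130],boxR(1))
E
```

```text
w [-0.    -0.007 -0.001] deg 0.4 d [ 1.825e+02 -1.000e-01  9.000e-01] |d| 182.5
 w [-0.    -0.007 -0.001] deg 0.4 d [182.2  -0.   46.9] |d| 188.2
```

Request:
arm_command([
  [[0, 0, 0, 25, 0, 0, 45], [0, 0, 0, 60, 0, 0, 45], [0, 0, 0, 95, 0, 0, 45], [0, 0, 0, 130, 0, 0, 45], [0, 0, 0, 160, 0, 0, 45], [0, 0, 0, 180, 0, 0, 45], [0, 0, 0, 182, 0, 15, 45], [0, 0, 0, 182, 0, 30, 45]],
])

```text
clock: 19.3
tool_pos: [565.7, 177.8, 144.5]
ee_rot: [0.993, 0.115, 0.003, -0.001]
wrist_force: [-1.0, -0.4, 0.0]
width: 0.451
```

Request:
arm_command([
  [[0, 0, 0, 0, 0, 10, 45], [0, 0, 0, 0, 0, 17, 45], [0, 0, 0, 0, 0, 17, 45], [0, 0, 0, 0, 0, 17, 20], [0, 0, 0, 0, 0, 17, 5], [0, 0, 0, 0, 0, 17, 5], [0, 0, 0, 0, 0, 17, 5], [0, 0, 0, 0, 0, 17, 5]],
], force=15)

```text
clock: 19.97
tool_pos: [563.5, 178.7, 130.0]
ee_rot: [0.993, 0.115, 0.003, -0.002]
wrist_force: [-0.7, 6.5, 0.7]
width: 0.216
```

```bash
python3 bt.py; python3 - <<'E'
from h import *
c=cap('side'); cv2.imwrite('pics/s17.png',cv2.resize(c['frame'][90:210,170:290],None,fx=5,fy=5,interpolation=3))
E
```

```text
t 19.97 p [563.5 178.7 130. ] F [-0.7  6.5  0.7] w 0.216 q [0.11 0.54 1.35 0.   1.24 1.44]
```

View pics/s17.png

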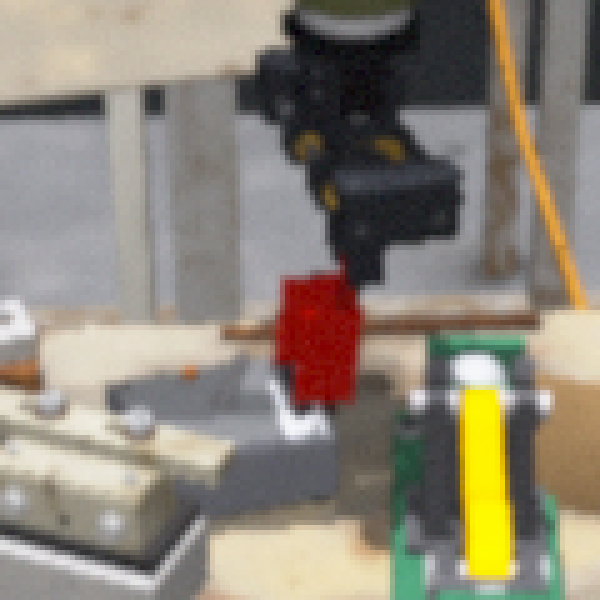

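Tab gripped again. Lowering along the reverse arc.

Request:
arm_command([
  [[0, 0, 0, -12, -1, -6, 5], [0, 0, 0, -25, -1, -10, 5], [0, 0, 0, -38, -1, -12, 5], [0, 0, 0, -51, -1, -12, 5], [0, 0, 0, -64, -1, -10, 5], [0, 0, 0, -77, -1, -6, 5], [0, 0, 0, -89, -1, 0, 5], [0, 0, 0, -100, -1, 8, 5]],
])

```text
clock: 20.68
tool_pos: [465.8, 155.4, 121.9]
ee_rot: [0.993, 0.115, 0.004, -0.0]
wrist_force: [0.7, -0.7, 2.3]
width: 0.225
```

```bash
python3 bt.py " -42,0,86"
```

```text
t 20.68 p [465.8 155.4 121.9] F [ 0.7 -0.7  2.3] w 0.225 q [0.08 0.4  1.64 0.   1.09 1.42]
 -42,0,86 w [ 0.    -0.008 -0.   ] deg 0.4 d [-26.3   1.   35.7] |d| 44.3
```

Request:
arm_command([
  [[0, 0, 0, -9, 0, 9, 5], [0, 0, 0, -17, 0, 19, 5], [0, 0, 0, -22, 0, 28, 5], [0, 0, 0, -25, 0, 35, 5], [0, 0, 0, -25, 0, 37, 5], [0, 0, 0, -25, 0, 38, 5], [0, 0, 0, -25, 0, 38, 35], [0, 0, 0, -25, 0, 38, 45]],
])

```text
clock: 21.35
tool_pos: [442.1, 150.2, 82.9]
ee_rot: [0.993, 0.115, 0.003, -0.001]
wrist_force: [0.1, -0.2, -0.0]
width: 0.354
```

```bash
python3 bt.py
```

```text
t 21.35 p [442.1 150.2  82.9] F [ 0.1 -0.2 -0. ] w 0.354 q [0.07 0.43 1.76 0.   0.95 1.41]
```

Request:
arm_command([
  [[0, 0, 0, 0, 0, 0, 50], [0, 0, 0, 0, 0, -10, 55], [0, 0, 0, 0, 0, -30, 55], [0, 0, 0, 0, 0, -55, 55], [0, 0, 0, -15, 0, -80, 40], [0, 0, 0, -40, 0, -105, 20], [0, 0, 0, -60, 0, -115, 0], [0, 0, 0, -60, 0, -115, 0]],
])

```text
clock: 22.02
tool_pos: [380.9, 136.1, 199.3]
ee_rot: [0.993, 0.115, 0.004, -0.001]
wrist_force: [0.8, 0.2, 0.6]
width: 0.27
```

```bash
cat > chk.py <<'E'
from h import *
from box import BO,BY
import sys
a=np.radians(BY); X=np.array([np.cos(a),np.sin(a)]); Y=np.array([-X[1],X[0]])
for n in('side','top'):
    c=cap(n); np.savez(n+'_f.npz',**c); r=(slice(90,270),slice(150,340)) if n=='side' else (slice(140,270),slice(150,340))
    cv2.imwrite(f'pics/{n}{sys.argv[1]}.png',cv2.resize(c['frame'][r],None,fx=3.5,fy=3.5,interpolation=3))
    W=cloud(c); D=W[...,:2]-BO; x=D@X; y=D@Y; z=W[...,2]
    hsv=cv2.cvtColor(c['frame'],cv2.COLOR_BGR2HSV); red=((hsv[...,0]<6)|(hsv[...,0]>174))&(hsv[...,1]>120)
    q=red&(abs(y)<18)&(x>-60)&(x<38)&(z>80)&(z<130)
    if q.sum()>10: print(n,q.sum(),'z fit slope',np.polyfit(x[q],z[q],1).round(3))
    for lo in range(-50,40,15):
        k=q&(x>=lo)&(x<lo+15)
        if k.sum()>2: print('  ',lo,k.sum(),np.median(z[k]).round(1))
E
python3 chk.py 20
```

```text
side 176 z fit slope [1.1000e-02 9.5053e+01]
   -50 19 94.5
   -35 32 94.7
   -20 35 96.2
   -5 30 95.8
   10 32 95.5
   25 27 95.5
top 354 z fit slope [-1.000e-03  9.421e+01]
   -35 53 94.0
   -20 79 94.0
   -5 78 94.4
   10 77 94.3
   25 67 93.9
```

View pics/side20.png

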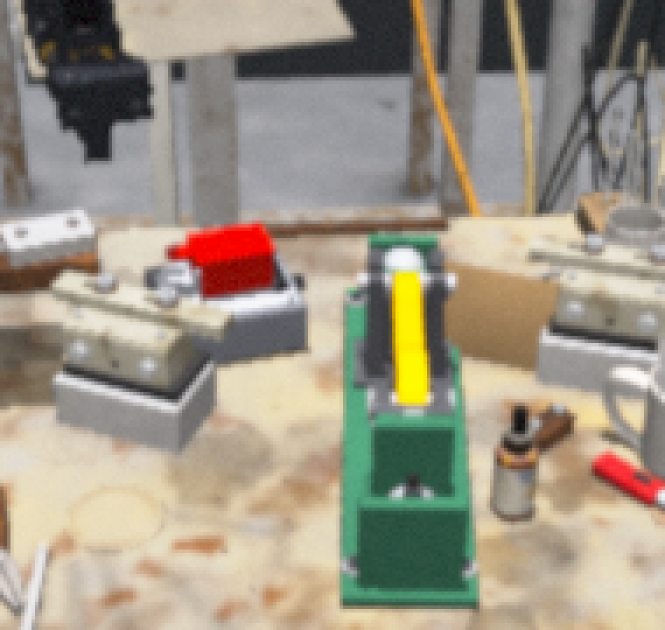

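The guard is flat and closed (slope ≈0, z 94). A last check of the hook before I hand in.

```bash
python3 hm.py side_f.npz | awk 'NR%3==1'; python3 - <<'E'
from station import manip
print(manip.observe()['clock'], manip.sign_off())
E
```

```text
side_f.npz -110 15 Zmax [100.4 108.8 110.9] Y [-11.6   8.1]
side_f.npz -86 17 Zmax [109.3 110.  111.2] Y [-9.5  9.3]
side_f.npz -62 8 Zmax [111.4 113.3 114.4] Y [-9.1  7.7]
side_f.npz -22 12 Zmax [129.8 131.4 132.5] Y [-9.7  9.3]
side_f.npz 2 17 Zmax [130.9 132.1 132.5] Y [-11.4   6.6]
side_f.npz 26 8 Zmax [124.4 126.3 128.4] Y [-6.8  4.9]
the job is handed in; nothing more can be done
22.1167 None
```

View pics/top20.png

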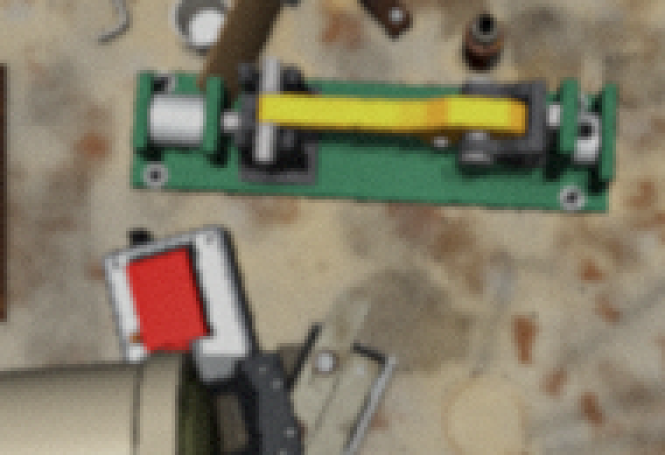

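The hook is coupled in the rig, the toggle is armed and the guard is closed over it. I handed the job in at about 22 s; no verdict is reported.

**What I did:** I gripped the hook by its shank and laid the cross-bar in the yoke. I then swung the mouth down over the pin until the pin reached the seat, with the block sunk about 10 mm, and released the hook at level. After that I lifted the guard by its tab, pushed the toggle to its end stop, and lowered the guard.

**Last checks:**
- **Latch:** I never saw it directly. An upward tug met −24.6 N, against about −5 N for the hook's own weight, so it is holding the pin.
- **Hook:** It lies level and at the right height, head top at 132 mm against 131 expected, with the bar across both notches in the top view.
- **Toggle:** Its tip was at x ≈ 13 mm of the box before the guard went down, which matches fully armed (13.7).
- **Guard:** Its top is flat at 94 mm.
- **Others:** The bottle looked undisturbed and standing in both views. The crucible showed in the top view only, also undisturbed.

**Disagreements:** The hook's height as worked out from the arm put the pin about 12 mm too high in the hook at full press, because the block had sunk. The depth picture settled that. The two cameras differed by up to about 3 mm. The stop force was never measured directly; the upward wrist force read after each pressing step stayed under 4 N.

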